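# Fetch the boxed-in control vial and clamp it in the vial mixer

## Task

The red-capped control vial at the back of the grey reagent caddy has to be mixed, but three tall bottles box it in: first stand all three upright in the white side tray. Then stand the vial upright in the cup of the vial mixer (raise the hold-down arm if it is in the way) and bring the arm down until its foot rests on the cap. Put the blue, yellow and green bottles back upright in the caddy, each where it stood before, and leave the white-capped vial in its place.

Things in the scene. Friction and masses are not known exactly. Their poses are not given: they have to be found in the camera images.
- blue_bottle_center (a point): Tall round white plastic bottle with blue screw cap and blue band; the only one so coloured. 138 mm tall: body 58 mm across up to 92 mm, sloping shoulder, cap 36 mm across from 116 to 138 mm. 0.2 to 0.35 kg. This point: on its axis, half-way up, 69 mm above its underside; z up. Starts standing in one of the caddy's three bottle places.
- yellow_bottle_center (a point): Tall round white plastic bottle with yellow screw cap and yellow band; the only one so coloured. 138 mm tall: body 58 mm across up to 92 mm, sloping shoulder, cap 36 mm across from 116 to 138 mm. 0.2 to 0.35 kg. This point: on its axis, half-way up, 69 mm above its underside; z up. Starts standing in one of the caddy's three bottle places.
- green_bottle_center (a point): Tall round white plastic bottle with green screw cap and green band; the only one so coloured. 138 mm tall: body 58 mm across up to 92 mm, sloping shoulder, cap 36 mm across from 116 to 138 mm. 0.2 to 0.35 kg. This point: on its axis, half-way up, 69 mm above its underside; z up. Starts standing in one of the caddy's three bottle places.
- control_vial_center (a point): Small amber glass vial with a red cap, 26 mm across (glass and cap alike), 62 mm tall, about 35 g. This point: on its axis, half-way up, 31 mm above its underside; z up. Starts on the caddy floor by the back panel, a bottle about 12 mm away on each side and one in front.
- white_vial_center (a point): Small amber glass vial with a white cap, 26 mm across (glass and cap alike), 62 mm tall, about 35 g. This point: on its axis, half-way up, 31 mm above its underside; z up. Stands in a front corner of the caddy and stays there (in the other front corner is a 34 mm tall white jar with grey lid, also not needed).
- caddy: Grey reagent caddy, fixed, 165 mm in x by 190 mm in y. Origin: centre of its underside; x to its back. Floor top 5 mm above the origin; walls 5 mm thick, front 20, sides 25, back panel 70 mm high. Darker discs mark the bottle places at (x, y) = (34, 49), (34, -49), (-12, 0) mm (+-2); red-capped vial starts near (57, 0), white-capped near (-52, 58) or (-52, -58).
- side_tray: The side area: empty white spill tray with blue rim, fixed, 270 mm in x by 115 mm in y. Origin: centre of its underside. Floor top 4 mm above the origin, rim 4 mm thick, 10 mm high. Takes three bottles in a row along its x, 75 mm apart. Stands left or right of the caddy, the mixer on the other side.
- cup (a point): Black cup on top of the white vial mixer (190 x 130 mm, 56 mm high, fixed). Point: centre of the cup's inner floor, 70 mm above the bench; x to the mixer's back, z up. 42 mm across inside, 50 outside, rim 10 mm above inner floor. The hold-down arm's hinge axis lies along y at x = +80, z = +80 mm, in a steel bracket (x 65 to 95, y -37 to 37, up to z 95 mm).
- hold_handle (a point): Centre of the blue handle block on the free end of the steel hold-down arm: 36 mm along the arm, 20 mm wide along the hinge axis, 16 mm thick; 118 mm from the hinge axis. x points to the hinge, y along the hinge axis. Arm 12 mm wide; rubber foot 22 mm across, 80 mm from the hinge. Pinched across its 20 mm from above it can be led round the hinge, turning (slipping a little) between the fingers.
- hold_down (a joint): Hold-down arm's angle, rad: 0 = down, level, foot on the cap of a vial in the cup (within 0.5 mm); grows as the handle rises; 1.57 upright, stop 2.2; past 1.9 it leans well clear of the cup. Sinks to -0.03 if the cup is empty. A stiff hinge (friction 0.12 N m, about 1 N at the handle) keeps it where it is left. Starts anywhere from 0 to 2.1.

How it is judged (in metres and radians):
On the way, in this order (a step that is already met when the one before it is completed fails the run):
1. all three bottles stand upright in the side tray together (x of blue_bottle_center in the frame of side_tray between -0.108 and 0.108 m and y of blue_bottle_center in the frame of side_tray between -0.032 and 0.032 m and z of blue_bottle_center in the frame of side_tray between 0.063 and 0.082 m and angle between each of blue_bottle_center, yellow_bottle_center, green_bottle_center's own z axis and vertical below 0.12 rad and x of yellow_bottle_center in the frame of side_tray between -0.108 and 0.108 m and y of yellow_bottle_center in the frame of side_tray between -0.032 and 0.032 m and z of yellow_bottle_center in the frame of side_tray between 0.063 and 0.082 m and x of green_bottle_center in the frame of side_tray between -0.108 and 0.108 m and y of green_bottle_center in the frame of side_tray between -0.032 and 0.032 m and z of green_bottle_center in the frame of side_tray between 0.063 and 0.082 m), for 0.2 s.
2. the red-capped vial stands upright in the mixer's cup (horizontal distance between control_vial_center and cup below 0.012 m and z of control_vial_center in the frame of cup between 0.026 and 0.036 m and angle between control_vial_center's own z axis and vertical below 0.12 rad), for 0.2 s.
At the end, for the whole second after the job is handed in: Bottles back upright within 14 mm of where each stood; red-capped vial upright on the floor of the mixer cup, within 12 mm of its centre; hold-down arm on it (below 0.05 rad); white-capped vial within 15 mm of its start; all at rest (all of step 2 and distance of each of blue_bottle_center, yellow_bottle_center, green_bottle_center from where it was at the start of the episode below 0.014 m and angle between each of blue_bottle_center, yellow_bottle_center, green_bottle_center's own z axis and vertical below 0.1 rad and linear speed of each of blue_bottle, yellow_bottle, green_bottle, control_vial below 0.02 m/s and value of joint hold_down below 0.05 rad and distance of white_vial_center from where it was at the start of the episode below 0.015 m); the robot touches nothing.
It fails at once if a bottle or the red-capped vial is tipped by more than 35 degrees (angle between any of blue_bottle_center, yellow_bottle_center, green_bottle_center, control_vial_center's own z axis and vertical above 0.61 rad).
It also fails if it takes over 147 s, if anything falls off the work surface, if the arm or the gripper's body presses on something with over 40 N, if the wrist force passes 120 N, or if a joint passes its speed limit or range.

## Robot

A 6-joint arm with a two-finger parallel gripper is mounted at the origin on the work surface. World frame = base frame: x ahead of the robot, y to its left, z up, the work surface at z = 0. Lengths are in m, angles in degrees, forces in N, time in s.
With the tool pointing down it reaches from about 0.3 to 0.75 m from the base axis. Payload 8.5 kg.
Tool frame: the origin (TCP) lies at the very end of the fingers, on their centre line; the grasp point (between the pads) lies 19 mm behind it (grip_depth is the distance from the TCP to the grasp point, in m); z points along the fingers, y is the direction in which the jaws open and shut (so a half turn about z gives the same grasp; the last joint's range is limited). The gripper opens to 85 mm and grips with 20 to 120 N. Pads are 22 mm wide; open, the fingers measure 114 mm over their backs; the gripper's body (76 mm by 85 mm) begins 54 mm behind the grasp point. The pads swing forward as they close: fully open they stand 13 mm farther back than shut.
Start: joints at [-77.08, 21.807, 74.336, -0, 83.858, -12.336], TCP at [0.235, -0.497, 0.231] pointing down, gripper open.
Joint ranges: [-178.18, 178.18], [-50.72, 133.34], [12.68, 142.11], [-81.47, 261.47], [9.98, 163.14], [-165.26, 165.26]. Speed limits (degrees/s): [136.94, 136.94, 180, 180, 180, 180].

## Interface

Orientations are given as a 3x3 rotation matrix whose columns are the frame's x, y, z axes.
In Python, from rig import observe, get_image, close_job, silhouettes, grip_depth gives the robot as it stands. The module is installed in compiled form; this text tells all that it offers.
- The arm moves only by the shell command python3 -m crank 'ROWS' [FORCE]. ROWS is a JSON object of lists of equal length, an entry for each row: "slide": the shift along the tool's x, y, z in m, a list of three; "roll": the turn about the tool's z in rad; "grip": the finger opening in m, from 0 to 0.0854. A call has exactly 8 rows; each row is the pose to reach, as a shift and turn from the pose commanded when the call began, along the tool's axes at that moment; what a row does not reach only later rows make up. A row lasts 1/10 s, in which the tool goes at most 50 mm and 8.59 degrees, less where a joint would pass 70% of its speed; a pose out of reach is approached as far as the arm can. A call with a gripper value outside its range is refused whole. The fingers move at their own pace and stop on an object; FORCE is the grip in N (left out, the last holds). Time passes only in rows, so rows that repeat a pose let the fingers close, or fill a call up. It gives the time, the measured TCP pose, the force and the opening at its end, in the units of the state.
- observe(): the state, without advancing time (a new reading comes with each control period).
- get_image(name): name is "scene" or "top" or "wrist"; returns a dict with "frame" (420x560x3 uint8, red, green, blue), "fx", "fy", "cx", "cy" (pixels), "D" ([k1, k2, p1, p2, k3] as OpenCV has them; the pictures are not rectified), "xyz" and "rotation" of the camera in the world. Camera axes: x right, y down, z forward; pixel columns grow to the right and rows downward; lengths in m; the calibration is good to about 2 mm. A picture is of the moment at which its call begins. There is no depth.
- close_job(): hands the job in, once; it reports no verdict.
Trained networks look in a picture, given as the dict that the camera call returned (one of the last four; its "shot" number tells which), for a name from the list of things; names that differ only in an ending like _2 or _b are one class to them, and where a whole thing is asked for, a point or a joint stands for the part that bears it (a point fixed in the world has none). Each returns a list of dicts, best first, with "confidence" (0 to 1); they miss things now and then, are a little off and sometimes report something else, mostly with a low value. They report only what shows in the picture. A call takes as long as a camera call.
- silhouettes(target, picture): "pixels" (420x560 bool, what is visible of it) and "box" ([centre column, centre row, width, height] in pixels, round what is visible of it).
The state is a dict: "time_s": time; "q": joint angles; "qvel": joint speeds; "joint_efforts": joint torques, N m; "position": TCP position; "tool_rot": TCP orientation; "ft_force": force on the tool from outside, world axes, zero at the start; "wrist_torque": the same for the moment, N m; "grip_width": finger opening in m.
Only numpy, scipy, OpenCV 4.12 (cv2) and the standard library are available. Lean on these libraries where they do the work, as an engineer would, in place of code of your own. Each camera call takes 0.05 s, during which the arm holds its last target.

## Working session

There is one attempt and no reset: what is moved stays moved. The work goes in short steps, Python scripts to look and compute and a shell command to move; the robot and the scene stay as the last step left them, time stands still between calls to the robot, and variables do not carry over. Pictures are saved under pics/ and viewed, and the job is handed in when it is done.

```bash
mkdir -p pics; ls
cat > h.py <<'E'
import numpy as np, cv2
from rig import observe, get_image, close_job, silhouettes, grip_depth
def save(p,n): cv2.imwrite('pics/'+n+'.png', p['frame'][:,:,::-1])
def ray(p,uv):
    K=np.array([[p['fx'],0,p['cx']],[0,p['fy'],p['cy']],[0,0,1.]])
    q=cv2.undistortPoints(np.array(uv,float).reshape(-1,1,2),K,np.array(p['D'],float)).reshape(-1,2)
    d=np.c_[q,np.ones(len(q))]@np.array(p['rotation']).T
    return np.array(p['xyz']),d
def onz(p,uv,z):
    o,d=ray(p,uv); return o+d*((z-o[2])/d[:,2])[:,None]
def proj(p,X):
    K=np.array([[p['fx'],0,p['cx']],[0,p['fy'],p['cy']],[0,0,1.]])
    R=np.array(p['rotation']).T; t=-R@np.array(p['xyz'])
    return cv2.projectPoints(np.array(X,float).reshape(-1,1,3),cv2.Rodrigues(R)[0],t,K,np.array(p['D'],float))[0].reshape(-1,2)
E
python3 - <<'E'
from h import *
s=observe(); print(s, grip_depth)
for n in ['scene','top','wrist']:
    p=get_image(n); save(p,n+'0'); print(n,np.round(p['xyz'],3),np.round(p['rotation'],2).tolist(),p['fx'])
    if n!='wrist':
        for t in ['blue_bottle_center','yellow_bottle_center','green_bottle_center','control_vial_center','white_vial_center','caddy','side_tray','cup','hold_handle','hold_down']:
            try:
                r=silhouettes(t,p); print(t,[(round(a['confidence'],2),np.round(a['box'],1).tolist()) for a in r[:2]])
            except Exception as e: print(t,e)
E
```

```text
pics
{'time_s': 0.0, 'q': array([-7.70793034e+01,  2.18398643e+01,  7.43841167e+01, -5.12401339e-04,
        8.38584080e+01, -1.23347738e+01]), 'qvel': array([ 0.02691374,  0.00274803,  0.07887785, -0.05770899,  0.04694992,
        0.0375869 ]), 'joint_efforts': array([-4.28009826e-04, -4.48461199e+01, -2.31282806e+01, -2.49415070e-04,
        4.70202984e-03,  3.01259126e-05]), 'position': array([ 0.23459796, -0.49713437,  0.23072608]), 'tool_rot': array([[ 9.04414053e-01,  4.26655730e-01, -3.30197432e-04],
       [ 4.26655754e-01, -9.04413019e-01,  1.39956235e-03],
       [ 2.98496440e-04, -1.40666449e-03, -9.99998966e-01]]), 'ft_force': array([-0.37226085, -0.09916379,  0.05160323]), 'wrist_torque': array([-0.01742689,  0.00547925,  0.00720689]), 'grip_width': 0.08543416951792968} 0.0187
scene [ 0.808 -0.513  0.772] [[0.87, 0.35, -0.35], [0.49, -0.64, 0.59], [-0.02, -0.68, -0.73]] 440.1600319178193
blue_bottle_center [(0.85, [300.9, 258.4, 30.0, 57.7])]
yellow_bottle_center [(0.92, [293.1, 230.9, 32.1, 53.0]), (0.25, [324.4, 225.0, 30.5, 54.8])]
green_bottle_center [(0.63, [324.6, 
[... 431 characters left out ...]
7.7])]
top [0.435 0.01  1.267] [[-0.01, -1.0, 0.06], [-1.0, 0.02, 0.0], [-0.0, -0.06, -1.0]] 487.9030473119545
blue_bottle_center [(0.56, [295.2, 181.9, 21.2, 29.9])]
yellow_bottle_center [(0.94, [276.1, 200.0, 24.1, 30.2])]
green_bottle_center [(0.62, [255.4, 181.3, 22.4, 28.7])]
control_vial_center [(0.42, [276.2, 174.6, 10.4, 13.1])]
white_vial_center [(0.64, [302.1, 215.5, 11.2, 9.8])]
caddy [(0.87, [278.4, 196.2, 74.9, 67.9])]
side_tray [(0.72, [399.6, 223.1, 59.1, 105.2])]
cup [(0.75, [164.5, 216.8, 62.4, 81.1])]
hold_handle []
hold_down [(0.72, [145.9, 188.0, 27.1, 10.6])]
wrist [ 0.3   -0.466  0.375] [[0.43, -0.87, -0.26], [-0.9, -0.41, -0.12], [-0.0, 0.28, -0.96]] 326.88907999709573
```

View pics/scene0.png

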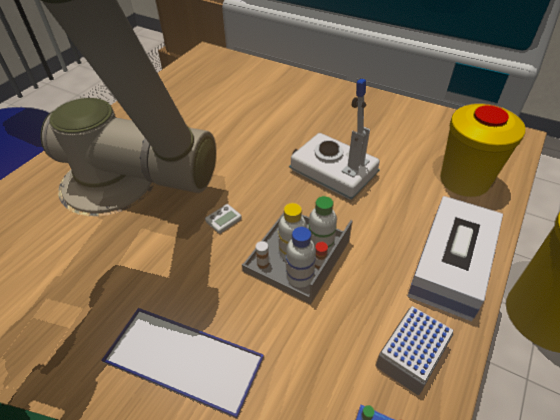

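View pics/top0.png

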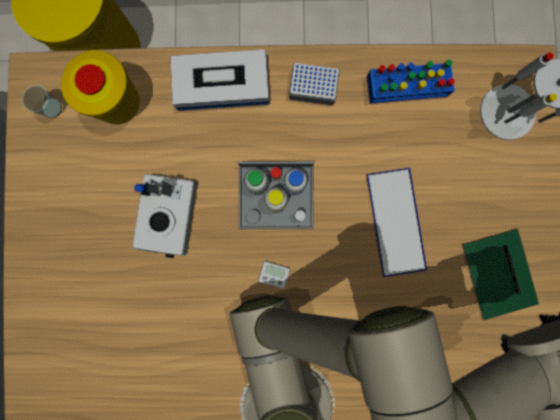

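The top view shows the caddy centred near (276,196) with green at (255,179), yellow at (276,199) and blue at (297,179). The tray is at (397,222) on the robot's right. The mixer is at (165,215) with its arm nearly upright.

```bash
cat > m.py <<'E'
from h import *
def caps(p,crop=None):
    hsv=cv2.cvtColor(p['frame'],cv2.COLOR_RGB2HSV); out={}
    for n,lo,hi in [('blue',105,125),('yellow',24,34),('green',50,80)]:
        m=((hsv[...,0]>=lo)&(hsv[...,0]<=hi)&(hsv[...,1]>120)&(hsv[...,2]>60)).astype(np.uint8)
        if crop: 
            k=np.zeros_like(m);k[crop[1]:crop[3],crop[0]:crop[2]]=1;m*=k
        c,l,s,ce=cv2.connectedComponentsWithStats(m)
        out[n]=[(s[i].tolist(),np.round(ce[i],1).tolist()) for i in np.argsort(-s[1:,4])[:3]+1]
    return out
E
python3 - <<'E'
from m import *
t=get_image('top'); s=get_image('scene')
a=caps(t,(235,150,320,235)); b=caps(s,(240,190,360,300))
for n in a: print(n,a[n][:2],b[n][:2])
for n in a:
    print(n,'top z.143',onz(t,[a[n][0][1]],.143).round(4), 'scene', onz(s,[b[n][0][1]],.137).round(4))
for nm,x in (('tray',t),('scene',s)):
  r=silhouettes('side_tray',x)[0]['pixels'].astype(np.uint8)
  q=cv2.minAreaRect(cv2.findNonZero(r)); bx=cv2.boxPoints(q); 
  c=max(cv2.findContours(r,0,1)[0],key=cv2.contourArea); ap=cv2.approxPolyDP(c,6,True).reshape(-1,2)
  print(nm,ap.tolist(),onz(x,ap,.01).round(3).tolist())
r=silhouettes('caddy',t)[0]['pixels'].astype(np.uint8)
q=cv2.minAreaRect(cv2.findNonZero(r)); print(cv2.boxPoints(q).tolist(), q, onz(t,cv2.boxPoints(q),.02).round(3).tolist())
f=cv2.resize(t['frame'][130:290,110:350],None,fx=3.3,fy=3.3,interpolation=cv2.INTER_CUBIC); cv2.imwrite('pics/topz.png',f[:,:,::-1])
f=cv2.resize(s['frame'][70:310,230:400],None,fx=2.5,fy=2.5,interpolation=cv2.INTER_CUBIC); cv2.imwrite('pics/scz.png',f[:,:,::-1])
E
```

```text
blue [([289, 170, 14, 16, 170], [295.7, 177.6])] [([292, 227, 19, 14, 211], [301.2, 233.7])]
yellow [([268, 190, 16, 15, 181], [275.4, 197.0])] [([284, 203, 17, 13, 173], [292.2, 209.4])]
green [([248, 170, 14, 15, 164], [254.6, 177.3])] [([316, 197, 17, 12, 161], [324.0, 202.3])]
blue top z.143 [[ 0.5726 -0.0243  0.143 ]] scene [[ 0.5728 -0.0251  0.137 ]]
yellow top z.143 [[0.5283 0.0234 0.143 ]] scene [[0.528  0.0226 0.137 ]]
green top z.143 [[0.5748 0.0709 0.143 ]] scene [[0.5749 0.0708 0.137 ]]
tray [[408, 168], [367, 175], [384, 276], [426, 270]] [[0.61, -0.321, 0.01], [0.593, -0.214, 0.01], [0.332, -0.251, 0.01], [0.345, -0.36, 0.01]]
scene [[103, 358], [236, 415], [263, 356], [139, 309]] [[0.346, -0.363, 0.01], [0.612, -0.329, 0.01], [0.599, -0.219, 0.01], [0.335, -0.255, 0.01]]
[[238.0, 161.0], [313.0, 161.0], [313.0, 228.0], [238.0, 228.0]] ((275.5, 194.5), (67.0, 75.0), 90.0) [[0.633, 0.12, 0.02], [0.63, -0.073, 0.02], [0.458, -0.07, 0.02], [0.46, 0.122, 0.02]]
```

View pics/topz.png

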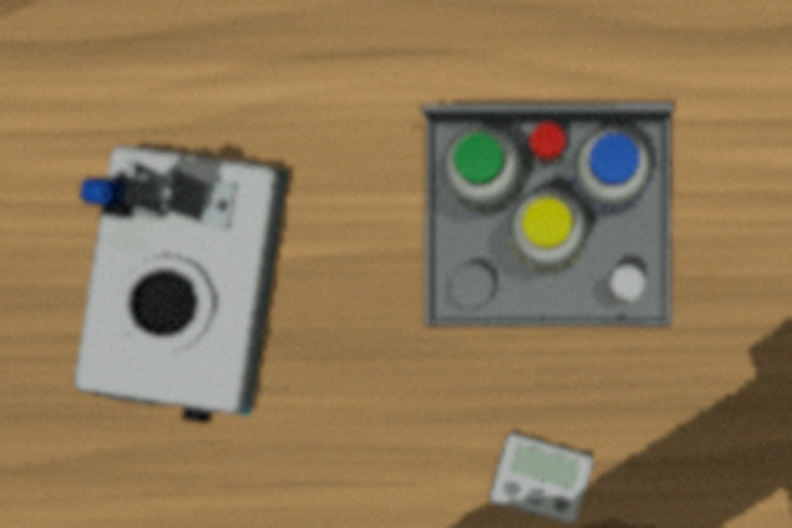

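View pics/scz.png

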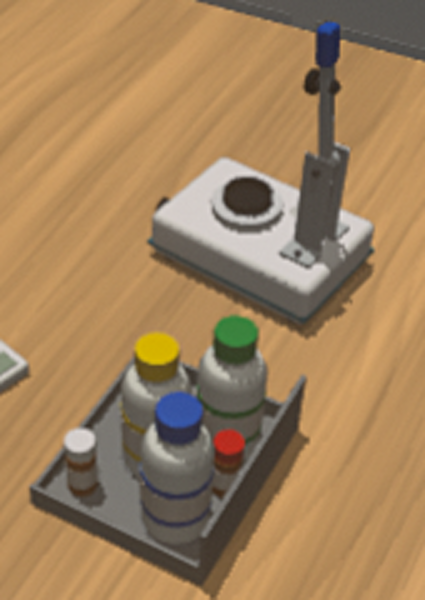

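```bash
cat > tri.py <<'E'
from h import *
def tri(p1,u1,p2,u2):
    o1,d1=ray(p1,[u1]);o2,d2=ray(p2,[u2]);d1=d1[0]/np.linalg.norm(d1);d2=d2[0]/np.linalg.norm(d2)
    A=np.c_[d1,-d2];s=np.linalg.lstsq(A,o2-o1,rcond=None)[0];a=o1+s[0]*d1;b=o2+s[1]*d2
    return (a+b)/2,np.linalg.norm(a-b)
E
python3 - <<'E'
from tri import *
t=get_image('top'); s=get_image('scene')
def blob(p,box,lo,hi,smin=110,vmin=40):
    hsv=cv2.cvtColor(p['frame'],cv2.COLOR_RGB2HSV);x0,y0,x1,y1=box
    m=np.zeros(hsv.shape[:2],np.uint8);h=hsv[y0:y1,x0:x1]
    m[y0:y1,x0:x1]=(h[...,0]>=lo)&(h[...,0]<=hi)&(h[...,1]>smin)&(h[...,2]>vmin)
    q=cv2.findNonZero(m).reshape(-1,2); return q.mean(0),len(q),q.min(0),q.max(0)
ht=blob(t,(125,175,155,200),100,130);hs=blob(s,(345,70,375,105),100,130)
print('handle',ht,hs,tri(t,ht[0],s,hs[0]))
# red cap
hsv=None
rt=blob(t,(265,160,288,185),0,8);rs=blob(s,(310,235,332,260),0,8)
print('red',rt,rs,onz(t,[rt[0]],.067).round(4),onz(s,[rs[0]],.062).round(4))
# cup dark
for p,box in ((t,(140,200,180,240)),(s,(312,135,345,160))):
    g=p['frame'].max(2); x0,y0,x1,y1=box; m=np.zeros_like(g); m[y0:y1,x0:x1]=g[y0:y1,x0:x1]<75
    c,l,st,ce=cv2.connectedComponentsWithStats(m); i=1+np.argmax(st[1:,4]); print('cup',ce[i],st[i],onz(p,[ce[i]],.075).round(4),onz(p,[ce[i]],.08).round(4))
    r=silhouettes('cup',p)[0]['pixels'].astype(np.uint8)
    c=max(cv2.findContours(r,0,1)[0],key=cv2.contourArea); ap=cv2.approxPolyDP(c,4,True).reshape(-1,2); print(ap.tolist(),onz(p,ap,.056).round(3)[:,:2].tolist())
E
```

```text
handle (array([140.27536232, 187.71014493]), 69, array([135, 185], dtype=int32), array([146, 192], dtype=int32)) (array([361.28888889,  82.06666667]), 45, array([357,  79], dtype=int32), array([365,  90], dtype=int32)) (array([0.54175612, 0.29932602, 0.27745021]), np.float64(0.002455729839832896))
red (array([275.54545455, 172.26363636]), 110, array([270, 166], dtype=int32), array([281, 178], dtype=int32)) (array([321.05517241, 247.76551724]), 145, array([315, 241], dtype=int32), array([327, 255], dtype=int32)) [[0.596 0.023 0.067]] [[0.5982 0.0184 0.062 ]]
cup [158.9137931  221.37931034] [150 212  19  19 290] [[0.4783 0.3113 0.075 ]] [[0.4782 0.31   0.08  ]]
[[146, 175], [135, 186], [142, 195], [133, 245], [168, 257], [184, 254], [196, 182]] [[0.596, 0.349], [0.569, 0.377], [0.546, 0.359], [0.421, 0.382], [0.39, 0.294], [0.397, 0.253], [0.576, 0.222]]
cup [328.62895928 148.13122172] [320 141  18  15 221] [[0.4808 0.3052 0.075 ]] [[0.4831 0.2994 0.08  ]]
[[363, 80], [357, 82], [352, 101], [358, 112], [352, 143], [346, 146], [320, 134], [291, 157], [294, 170], [349, 199], [373, 177], [379, 163], [366, 153]] [[0.424, 0.678], [0.412, 0.658], [0.44, 0.556], [0.476, 0.512], [0.516, 0.375], [0.508, 0.357], [0.426, 0.371], [0.404, 0.25], [0.433, 0.21], [0.591, 0.182], [0.611, 0.278], [0.606, 0.333], [0.563, 0.354]]
```

```bash
python3 -m crank '{"slide":[[0,0,0],[0,0,0],[0,0,0],[0,0,0],[0,0,0],[0,0,0],[0,0,0],[0,0,0]],"roll":[0.05,0.05,0.05,0.05,0.05,0.05,0.05,0.05],"grip":[0.06,0.06,0.06,0.06,0.06,0.06,0.06,0.06]}' 60
```

```text
time_s: 2.4
position: [0.2347, -0.4974, 0.2313]
tool_rot: [[0.925, 0.381, 0.0], [0.381, -0.925, 0.0], [0.0, -0.0, -1.0]]
ft_force: [-0.5, -0.1, 1.0]
grip_width: 0.06
```

Next I move to above the blue cap while rolling to yaw 180°. In that pose tool x = −X, tool y = +Y and tool z = −Z.

```bash
python3 -m crank '{"slide":[[0.034,-0.021,0],[0.068,-0.042,0],[0.102,-0.063,0],[0.136,-0.084,0],[0.17,-0.105,0],[0.204,-0.126,0],[0.238,-0.147,0],[0.272,-0.168,0]],"roll":[-0.14,-0.28,-0.42,-0.56,-0.70,-0.84,-0.98,-1.12],"grip":[0.06,0.06,0.06,0.06,0.06,0.06,0.06,0.06]}' 60
python3 -c "
from h import *
s=observe();print(s['q'].round(1),s['position'].round(4));R=s['tool_rot'];print(R.T@(np.array([.5727,-.0246,.215])-s['position']), np.degrees(np.arctan2(R[1,0],R[0,0])))"
```

```text
time_s: 3.2
position: [0.4229, -0.237, 0.2315]
tool_rot: [[0.054, 0.999, 0.0], [0.999, -0.054, -0.0], [-0.0, 0.0, -1.0]]
ft_force: [0.2, -0.8, -0.7]
grip_width: 0.0599
[-43.3  15.2  84.2   0.   80.5 -40.2] [ 0.4229 -0.237   0.2315]
[0.2202625  0.13805519 0.01648567] 86.89220725557203
```

```bash
python3 -m crank '{"slide":[[0.03,0.02,0],[0.06,0.04,0],[0.09,0.06,0],[0.12,0.08,0],[0.15,0.1,0],[0.18,0.12,0],[0.2,0.13,0],[0.22,0.138,0]],"roll":[-0.14,-0.28,-0.42,-0.56,-0.70,-0.84,-0.98,-1.12],"grip":[0.06,0.06,0.06,0.06,0.06,0.06,0.06,0.06]}' 60
python3 -m crank '{"slide":[[0,0,0],[0,0,0],[0,0,0],[0,0,0],[0,0,0],[0,0,0],[0,0,0],[0,0,0]],"roll":[-0.13,-0.26,-0.39,-0.505,-0.505,-0.505,-0.505,-0.505],"grip":[0.06,0.06,0.06,0.06,0.06,0.06,0.06,0.06]}' 60
python3 -c "
from h import *
s=observe();print(s['q'].round(1),s['position'].round(4));R=s['tool_rot'];print(R.T@(np.array([.5727,-.0246,.215])-s['position']), np.degrees(np.arctan2(R[1,0],R[0,0])))
p=get_image('wrist');save(p,'w1')"
```

```text
time_s: 4.0
position: [0.5738, -0.0259, 0.2311]
tool_rot: [[-0.876, 0.483, -0.0], [0.483, 0.876, 0.0], [0.0, -0.0, -1.0]]
ft_force: [0.0, 0.5, -0.0]
grip_width: 0.0603
time_s: 4.8
position: [0.5731, -0.0271, 0.2313]
tool_rot: [[-1.0, 0.007, 0.0], [0.007, 1.0, 0.0], [-0.0, 0.0, -1.0]]
ft_force: [-0.4, 0.0, 0.3]
grip_width: 0.06
[ -14.5   24.2   70.4    0.    85.3 -104.1] [ 0.5731 -0.0271  0.2313]
[0.00041442 0.00254036 0.01632222] 179.58929909742386
```

View pics/w1.png

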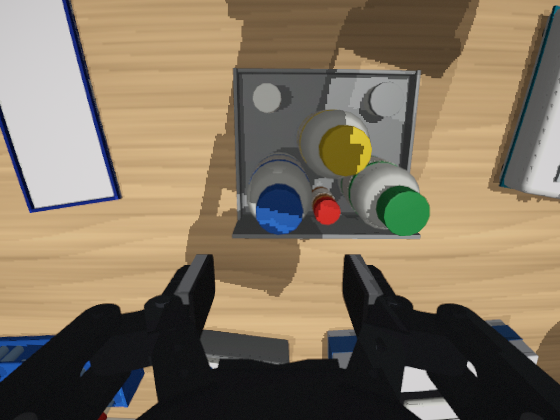

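The wrist view shows the blue cap at (280,208), yellow at (346,150), green at (404,210) and red at (326,211). I'll cross-check these.

Run:
```python
from m import *
p=get_image('wrist')
c=caps(p,(235,60,440,240))
for n in c: print(n,c[n][0],onz(p,[c[n][0][1]],.143).round(4))
x=silhouettes('control_vial_center',p)
print(onz(p,[[326,211],[267,98]],.067).round(4))
```

```text
blue ([256, 184, 47, 51, 1888], [278.8, 209.3]) [[ 0.5715 -0.0262  0.143 ]]
yellow ([319, 126, 53, 50, 2094], [345.1, 150.0]) [[0.5282 0.0208 0.143 ]]
green ([384, 186, 45, 50, 1743], [405.3, 211.3]) [[0.5737 0.0684 0.143 ]]
[[ 0.5962  0.0203  0.067 ]
 [ 0.4897 -0.0362  0.067 ]]
```

```bash
python3 -m crank '{"slide":[[0.001,0.002,0.025],[0.001,0.002,0.05],[0.001,0.002,0.075],[0.001,0.002,0.095],[0.001,0.002,0.107],[0.001,0.002,0.107],[0.001,0.002,0.107],[0.001,0.002,0.107]],"roll":[0,0,0,0,0,0,0,0],"grip":[0.06,0.06,0.06,0.06,0.06,0.06,0.03,0.03]}' 60
python3 -m crank '{"slide":[[0,0,0],[0,0,0],[0,0,0],[0,0,0],[0,0,0],[0,0,0],[0,0,-0.005],[0,0,-0.01]],"roll":[0,0,0,0,0,0,0,0],"grip":[0.03,0.03,0.03,0.03,0.03,0.03,0.03,0.03]}' 60
python3 -c "
from h import *
p=get_image('wrist');save(p,'w2')"
```

```text
time_s: 5.75
position: [0.5729, -0.0254, 0.1258]
tool_rot: [[-1.0, 0.006, 0.003], [0.006, 1.0, -0.001], [-0.003, -0.001, -1.0]]
ft_force: [-0.2, -0.1, 3.4]
grip_width: 0.0342
time_s: 6.55
position: [0.5718, -0.025, 0.1345]
tool_rot: [[-1.0, 0.006, -0.001], [0.006, 1.0, 0.0], [0.001, 0.0, -1.0]]
ft_force: [-0.3, -0.1, -2.8]
grip_width: 0.0337
```

View pics/w2.png

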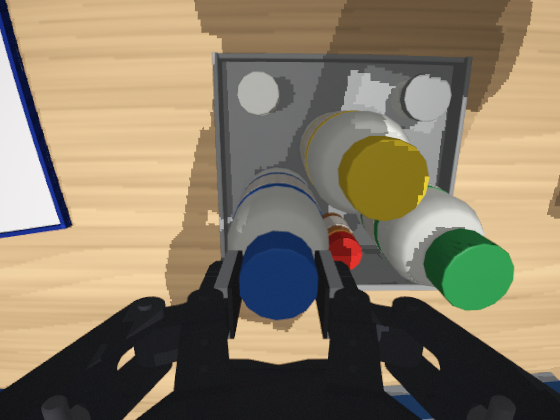

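```bash
python3 -m crank '{"slide":[[0,0,-0.02],[0,0,-0.045],[0,-0.01,-0.07],[0.002,-0.03,-0.085],[0.005,-0.06,-0.085],[0.008,-0.09,-0.085],[0.012,-0.12,-0.085],[0.016,-0.15,-0.085]],"roll":[0,0,0,0,0,0,0,0],"grip":[0.03,0.03,0.03,0.03,0.03,0.03,0.03,0.03]}' 60
python3 -m crank '{"slide":[[0.004,-0.03,0],[0.007,-0.06,0],[0.009,-0.085,0],[0.009,-0.1,0],[0.009,-0.103,0.02],[0.009,-0.103,0.05],[0.009,-0.103,0.07],[0.009,-0.103,0.08]],"roll":[0,0,0,0,0,0,0,0],"grip":[0.03,0.03,0.03,0.03,0.03,0.03,0.03,0.03]}' 60
python3 -c "
from h import *
p=get_image('wrist');save(p,'w3');p=get_image('scene');save(p,'s3')
s=observe();print(s['position'],s['q'].round(1),s['ft_force'])"
```

```text
time_s: 7.4
position: [0.5548, -0.176, 0.2193]
tool_rot: [[-1.0, 0.006, -0.0], [0.006, 1.0, 0.0], [0.0, 0.0, -1.0]]
ft_force: [0.1, -0.0, -2.7]
grip_width: 0.0339
time_s: 8.2
position: [0.5452, -0.2771, 0.1373]
tool_rot: [[-1.0, 0.005, -0.003], [0.005, 1.0, 0.002], [0.003, 0.002, -1.0]]
ft_force: [-0.4, 0.5, -2.1]
grip_width: 0.034
[ 0.54543168 -0.27735997  0.1382578 ] [ -38.    32.4   72.2    0.    75.6 -127.7] [ 0.52776135 -0.24912911 -3.42359713]
```

View pics/w3.png

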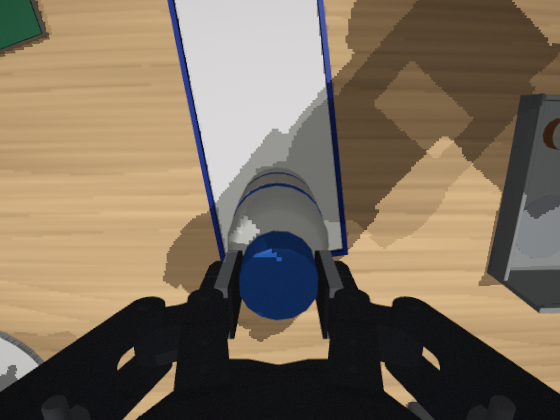

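View pics/s3.png

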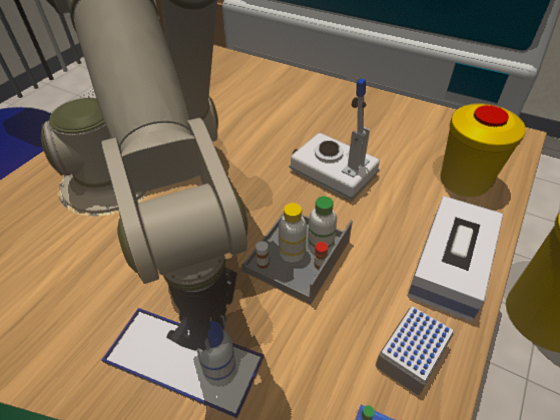

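The bottle is over the far part of the tray with the rim clear on both sides. I'll lower it and release.

```bash
python3 -m crank '{"slide":[[0,0,0.006],[0,0,0.012],[0,0,0.0145],[0,0,0.0145],[0,0,0.0145],[0,0,0.0145],[0,0,0.0145],[0,0,0.0145]],"roll":[0,0,0,0,0,0,0,0],"grip":[0.03,0.03,0.03,0.03,0.03,0.045,0.06,0.06]}' 60
python3 -m crank '{"slide":[[0,0,0],[0,0,0],[0,0,-0.03],[0,0,-0.06],[0,0.03,-0.09],[0,0.07,-0.09],[0,0.11,-0.09],[0.01,0.15,-0.09]],"roll":[0,0,0,0,0,0,0,0],"grip":[0.06,0.06,0.06,0.06,0.06,0.06,0.06,0.06]}' 60
python3 -c "
from h import *
p=get_image('wrist');save(p,'w4')
s=observe();R=s['tool_rot'];print(R.T@(np.array([.528,.0222,.215])-s['position']),s['position'])"
```

```text
time_s: 9.1
position: [0.5458, -0.2781, 0.1252]
tool_rot: [[-1.0, 0.006, 0.001], [0.006, 1.0, -0.0], [-0.001, -0.0, -1.0]]
ft_force: [0.5, -0.5, 1.0]
grip_width: 0.06
time_s: 9.9
position: [0.5367, -0.1265, 0.2149]
tool_rot: [[-1.0, 0.006, 0.001], [0.006, 1.0, -0.0], [-0.001, -0.0, -1.0]]
ft_force: [-0.2, 0.4, -1.4]
grip_width: 0.0603
[0.00710471 0.14323672 0.00057989] [ 0.53479064 -0.12105297  0.21521204]
```

View pics/w4.png

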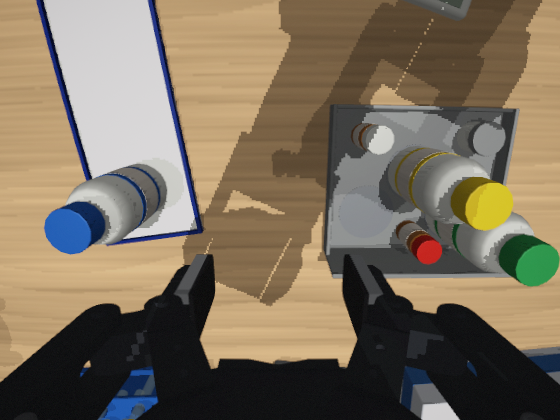

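Blue stands in the tray at (100,210) in the wrist view. Yellow is next.

```bash
python3 -m crank '{"slide":[[0.003,0.04,0],[0.006,0.08,0],[0.007,0.12,0],[0.0075,0.148,0],[0.0075,0.148,0],[0.0075,0.148,0],[0.0075,0.148,0],[0.0075,0.148,0]],"roll":[0,0,0,0,0,0,0,0],"grip":[0.06,0.06,0.06,0.06,0.06,0.06,0.06,0.06]}' 60
python3 -c "
from h import *
s=observe();R=s['tool_rot'];print(R.T@(np.array([.528,.0222,.1245])-s['position']))"
```

```text
time_s: 10.75
position: [0.53, 0.0191, 0.2148]
tool_rot: [[-1.0, 0.007, -0.0], [0.007, 1.0, -0.0], [0.0, -0.0, -1.0]]
ft_force: [-0.9, -0.1, -0.2]
grip_width: 0.0598
[0.00201847 0.00312092 0.09025863]
```

```bash
python3 -m crank '{"slide":[[0.002,0.003,0.025],[0.002,0.003,0.05],[0.002,0.003,0.075],[0.002,0.003,0.09],[0.002,0.003,0.09],[0.002,0.003,0.09],[0.002,0.003,0.09],[0.002,0.003,0.09]],"roll":[0,0,0,0,0,0,0,0],"grip":[0.06,0.06,0.06,0.06,0.06,0.03,0.03,0.03]}' 60
python3 -m crank '{"slide":[[0,0,0],[0,0,0],[0,0,0],[0,0,-0.01],[0,0,-0.03],[0,0,-0.055],[0,0,-0.08],[0,0,-0.1]],"roll":[0,0,0,0,0,0,0,0],"grip":[0.03,0.03,0.03,0.03,0.03,0.03,0.03,0.03]}' 60
python3 -c "
from h import *
s=observe();R=s['tool_rot'];print(s['ft_force'],R.T@(np.array([.4715,-.289,.215])-s['position']))"
```

```text
time_s: 11.55
position: [0.5286, 0.0227, 0.1262]
tool_rot: [[-1.0, 0.006, 0.003], [0.006, 1.0, -0.001], [-0.003, -0.001, -1.0]]
ft_force: [-1.2, -2.2, 4.8]
grip_width: 0.0339
time_s: 12.35
position: [0.5278, 0.0233, 0.2268]
tool_rot: [[-1.0, 0.006, 0.001], [0.006, 1.0, 0.0], [-0.001, 0.0, -1.0]]
ft_force: [0.1, -0.3, -2.8]
grip_width: 0.0341
[ 0.09367558 -0.28317566 -2.76194753] [ 0.05453111 -0.31260466  0.01171104]
```

```bash
python3 -m crank '{"slide":[[0.01,-0.02,0],[0.02,-0.055,0],[0.03,-0.09,0],[0.04,-0.13,0],[0.05,-0.17,0],[0.0545,-0.21,0],[0.0545,-0.25,0],[0.0545,-0.28,0]],"roll":[0,0,0,0,0,0,0,0],"grip":[0.03,0.03,0.03,0.03,0.03,0.03,0.03,0.03]}' 60
python3 -m crank '{"slide":[[0,-0.02,0],[0,-0.032,0],[0,-0.032,0.02],[0,-0.032,0.05],[0,-0.032,0.08],[0,-0.032,0.094],[0,-0.032,0.1005],[0,-0.032,0.1005]],"roll":[0,0,0,0,0,0,0,0],"grip":[0.03,0.03,0.03,0.03,0.03,0.03,0.03,0.03]}' 60
python3 -m crank '{"slide":[[0,0,0],[0,0,0],[0,0,0],[0,0,0],[0,0,-0.03],[0,0,-0.06],[-0.02,0.03,-0.09],[-0.03,0.07,-0.09]],"roll":[0,0,0,0,0,0,0,0],"grip":[0.045,0.06,0.06,0.06,0.06,0.06,0.06,0.06]}' 60
python3 -c "
from h import *
s=observe();R=s['tool_rot'];print(R.T@(np.array([.5745,.07,.215])-s['position']))
p=get_image('wrist');save(p,'w5')"
```

```text
time_s: 13.15
position: [0.4712, -0.2586, 0.2253]
tool_rot: [[-1.0, 0.007, 0.0], [0.007, 1.0, 0.0], [-0.0, 0.0, -1.0]]
ft_force: [-0.2, -0.1, -2.1]
grip_width: 0.0337
time_s: 13.95
position: [0.4721, -0.2879, 0.1253]
tool_rot: [[-1.0, 0.005, 0.001], [0.005, 1.0, -0.0], [-0.001, -0.0, -1.0]]
ft_force: [-0.1, -0.1, -1.6]
grip_width: 0.0334
time_s: 14.75
position: [0.5039, -0.2199, 0.2181]
tool_rot: [[-1.0, 0.008, 0.007], [0.008, 1.0, -0.005], [-0.007, -0.005, -1.0]]
ft_force: [0.4, 0.3, -0.9]
grip_width: 0.0598
[-0.06818341  0.29052598  0.00224814]
```

View pics/w5.png

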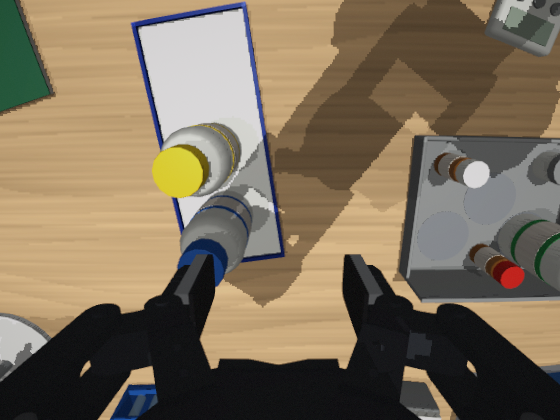

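Yellow and blue both stand in the tray. Green is next.

```bash
python3 -m crank '{"slide":[[-0.01,0.04,0],[-0.02,0.08,0],[-0.03,0.12,0],[-0.04,0.16,0],[-0.05,0.2,0],[-0.06,0.24,0],[-0.068,0.28,0],[-0.068,0.29,0]],"roll":[0,0,0,0,0,0,0,0],"grip":[0.06,0.06,0.06,0.06,0.06,0.06,0.06,0.06]}' 60
python3 -m crank '{"slide":[[0,0,0],[0,0,0],[0,0,0],[0,0,0],[0,0,0],[0,0,0],[0,0,0],[0,0,0]],"roll":[0,0,0,0,0,0,0,0],"grip":[0.06,0.06,0.06,0.06,0.06,0.06,0.06,0.06]}' 60
python3 -c "
from m import *
s=observe();R=s['tool_rot'];print(R.T@(np.array([.5745,.07,.1245])-s['position']))
p=get_image('wrist');save(p,'w6'); c=caps(p);print(c['green'][0], onz(p,[c['green'][0][1]],.143))"
```

```text
time_s: 15.6
position: [0.5718, 0.0743, 0.2141]
tool_rot: [[-1.0, 0.002, -0.0], [0.002, 1.0, 0.001], [0.0, 0.001, -1.0]]
ft_force: [-0.0, -0.8, -1.3]
grip_width: 0.06
time_s: 16.4
position: [0.5717, 0.0708, 0.2143]
tool_rot: [[-1.0, 0.006, -0.0], [0.006, 1.0, -0.0], [0.0, -0.0, -1.0]]
ft_force: [-0.6, 0.3, 0.5]
grip_width: 0.0602
[-0.00285527 -0.00079845  0.08980424]
([251, 200, 50, 47, 1871], [275.6, 223.2]) [[0.57508448 0.06946258 0.143     ]]
```

```bash
python3 -m crank '{"slide":[[-0.003,-0.001,0.025],[-0.003,-0.001,0.05],[-0.003,-0.001,0.075],[-0.003,-0.001,0.09],[-0.003,-0.001,0.09],[-0.003,-0.001,0.09],[-0.003,-0.001,0.09],[-0.003,-0.001,0.09]],"roll":[0,0,0,0,0,0,0,0],"grip":[0.06,0.06,0.06,0.06,0.06,0.03,0.03,0.03]}' 60
python3 -m crank '{"slide":[[0,0,0],[0,0,0],[0,0,0],[0,0,-0.01],[0,0,-0.03],[0,0,-0.055],[0,0,-0.08],[0,0,-0.1]],"roll":[0,0,0,0,0,0,0,0],"grip":[0.03,0.03,0.03,0.03,0.03,0.03,0.03,0.03]}' 60
python3 -c "
from h import *
s=observe();R=s['tool_rot'];print(s['ft_force'],R.T@(np.array([.397,-.300,.125])-s['position']))"
```

```text
time_s: 17.25
position: [0.5754, 0.0697, 0.1258]
tool_rot: [[-1.0, 0.006, 0.003], [0.006, 1.0, -0.0], [-0.003, -0.0, -1.0]]
ft_force: [-0.3, -1.2, 4.9]
grip_width: 0.0336
time_s: 18.05
position: [0.5746, 0.07, 0.2263]
tool_rot: [[-1.0, 0.006, 0.001], [0.006, 1.0, 0.0], [-0.001, 0.0, -1.0]]
ft_force: [-0.6, 1.1, -2.6]
grip_width: 0.0338
[-0.58275426  1.14090026 -2.61441452] [ 0.17556633 -0.37096375  0.10110089]
```

```bash
python3 -m crank '{"slide":[[0.02,-0.02,0],[0.045,-0.045,0],[0.07,-0.07,0],[0.095,-0.095,0],[0.12,-0.12,0],[0.145,-0.15,0],[0.165,-0.18,0],[0.176,-0.215,0]],"roll":[0,0,0,0,0,0,0,0],"grip":[0.03,0.03,0.03,0.03,0.03,0.03,0.03,0.03]}' 60
python3 -m crank '{"slide":[[0,-0.04,0],[0,-0.08,0],[0,-0.12,0],[0,-0.145,0],[0,-0.156,0],[0,-0.156,0.03],[0,-0.156,0.06],[0,-0.156,0.09]],"roll":[0,0,0,0,0,0,0,0],"grip":[0.03,0.03,0.03,0.03,0.03,0.03,0.03,0.03]}' 60
python3 -m crank '{"slide":[[0,0,0.005],[0,0,0.01],[0,0,0.0105],[0,0,0.0105],[0,0,0.0105],[0,0,0.0105],[0,0,0.0105],[0,0,0.0105]],"roll":[0,0,0,0,0,0,0,0],"grip":[0.03,0.03,0.03,0.03,0.045,0.06,0.06,0.06]}' 60
python3 -m crank '{"slide":[[0,0,-0.03],[0,0,-0.06],[0,0,-0.09],[-0.02,0.03,-0.09],[-0.05,0.07,-0.09],[-0.08,0.11,-0.09],[-0.11,0.15,-0.09],[-0.11,0.15,-0.09]],"roll":[0,0,0,0,0,0,0,0],"grip":[0.06,0.06,0.06,0.06,0.06,0.06,0.06,0.06]}' 60
python3 -c "
from m import *
p=get_image('wrist');save(p,'w7');p=get_image('scene');save(p,'s7')
t=get_image('top');c=caps(t,(350,150,450,290))
for n in c: print(n,c[n][:1],onz(t,[c[n][0][1]],.142).round(4) if c[n] else 0)
s=observe();R=s['tool_rot'];print(R.T@(np.array([.597,.021,.215])-s['position']))"
```

```text
time_s: 18.85
position: [0.3958, -0.1444, 0.225]
tool_rot: [[-1.0, 0.005, 0.0], [0.005, 1.0, 0.0], [-0.0, 0.0, -1.0]]
ft_force: [1.6, -0.5, -1.8]
grip_width: 0.0336
time_s: 19.65
position: [0.3965, -0.2993, 0.1338]
tool_rot: [[-1.0, 0.005, 0.0], [0.005, 1.0, -0.0], [-0.0, -0.0, -1.0]]
ft_force: [1.5, -0.4, -2.3]
grip_width: 0.034
time_s: 20.45
position: [0.3966, -0.3002, 0.124]
tool_rot: [[-1.0, 0.006, 0.0], [0.006, 1.0, -0.0], [-0.0, -0.0, -1.0]]
ft_force: [1.2, -0.1, -0.1]
grip_width: 0.06
time_s: 21.25
position: [0.5096, -0.1463, 0.2138]
tool_rot: [[-1.0, -0.0, 0.001], [-0.0, 1.0, 0.001], [-0.001, 0.001, -1.0]]
ft_force: [-0.9, -0.8, 1.6]
grip_width: 0.0599
blue [] 0
yellow [([409, 216, 9, 11, 58], [413.3, 221.7])] [[ 0.4662 -0.295   0.142 ]]
green [([408, 245, 16, 14, 181], [415.3, 251.6])] [[ 0.3971 -0.2977  0.142 ]]
[-0.088887   0.1724362 -0.0013353]
```

View pics/w7.png

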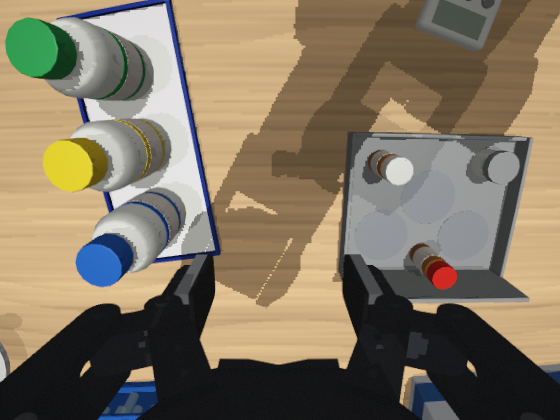

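View pics/s7.png

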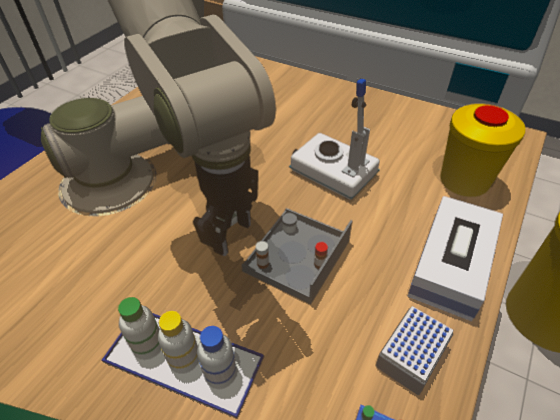

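All three bottles stand in the tray: green, yellow, blue at (135,325), (172,338) and (212,355) in the scene view. Next I raise the hold-down arm, first taking a look from the cup's front side.

```bash
python3 -m crank '{"slide":[[0.01,0.04,-0.01],[0.02,0.08,-0.02],[0.03,0.12,-0.03],[0.04,0.16,-0.04],[0.05,0.2,-0.05],[0.06,0.24,-0.05],[0.07,0.28,-0.05],[0.08,0.32,-0.05]],"roll":[0,0,0,0,0,0,0,0],"grip":[0.06,0.04,0.02,0,0,0,0,0]}' 60
python3 -m crank '{"slide":[[0,0.04,0],[0,0.08,0],[0,0.12,0],[0,0.13,0],[0,0.13,0],[0,0.13,0],[0,0.13,0],[0,0.13,0]],"roll":[0,0,0,0.08,0.16,0.17,0.17,0.17],"grip":[0,0,0,0,0,0,0,0]}' 60
python3 -c "
from m import *
p=get_image('wrist');save(p,'w8');p=get_image('scene');save(p,'s8')
s=observe();print(s['position'],s['tool_rot'],s['q'].round(1))"
```

```text
time_s: 22.2
position: [0.4288, 0.1697, 0.2641]
tool_rot: [[-1.0, 0.009, 0.001], [0.009, 1.0, -0.0], [-0.001, -0.0, -1.0]]
ft_force: [0.9, -0.1, -0.5]
grip_width: -0.0003
time_s: 23.0
position: [0.4304, 0.2988, 0.264]
tool_rot: [[-0.985, 0.175, 0.0], [0.175, 0.985, -0.0], [-0.0, 0.0, -1.0]]
ft_force: [0.1, -0.8, -0.6]
grip_width: -0.0
[0.43021272 0.29912983 0.26394774] [[-9.84569065e-01  1.74996365e-01  1.69144719e-04]
 [ 1.74996374e-01  9.84569077e-01  3.66322106e-05]
 [-1.60124156e-04  6.56666538e-05 -9.99999985e-01]] [ 21.9  17.9  74.8  -0.   87.2 -58.1]
```

View pics/w8.png

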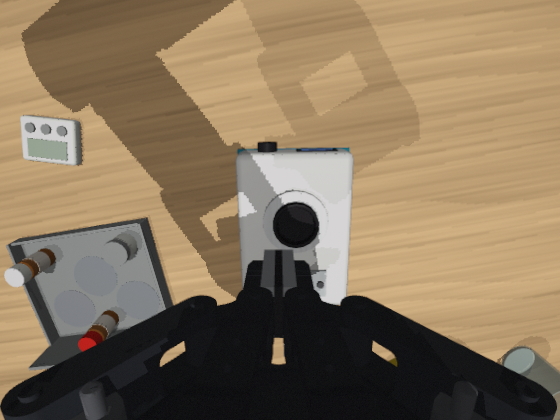

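View pics/s8.png

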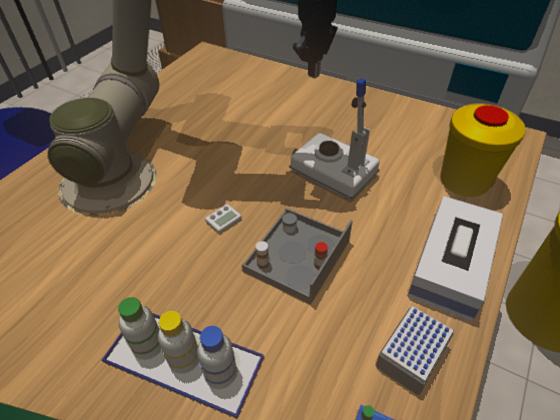

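The mixer edges run vertical in the wrist view, so its yaw is about −10°. The cup's black disc is at (296,226).

Run:
```python
from tri import *
p=get_image('wrist'); g=p['frame'].max(2)
m=np.zeros_like(g); m[195:250,265:330]=g[195:250,265:330]<60
c,l,st,ce=cv2.connectedComponentsWithStats(m); i=1+np.argmax(st[1:,4]); print(ce[i],st[i])
u,v=ce[i]
for z in (.07,.075,.08): print(z,onz(p,[ce[i],[u-23,v],[u+23,v]],z).round(4).tolist())
t=get_image('top')
gt=t['frame'].max(2); m=np.zeros_like(gt); m[205:240,140:180]=gt[205:240,140:180]<75
c,l,st,ce2=cv2.connectedComponentsWithStats(m); j=1+np.argmax(st[1:,4]); print(ce2[j],st[j],[onz(t,[ce2[j]],z).round(4).tolist() for z in(.07,.08)])
f=cv2.resize(p['frame'][140:310,220:370],None,fx=3.5,fy=3.5); cv2.imwrite('pics/w8z.png',f[:,:,::-1])
```

```text
[294.94175353 224.88166769] [ 273  203   45   45 1631]
0.07 [[0.4804, 0.3094, 0.07], [0.476, 0.2847, 0.07], [0.4848, 0.3342, 0.07]]
0.075 [[0.4786, 0.3095, 0.075], [0.4743, 0.2851, 0.075], [0.483, 0.3339, 0.075]]
0.08 [[0.4768, 0.3095, 0.08], [0.4726, 0.2855, 0.08], [0.4811, 0.3335, 0.08]]
[159.36111111 221.13580247] [150 211  20  20 324] [[[0.4791, 0.3114, 0.07]], [[0.4787, 0.3089, 0.08]]]
```

View pics/w8z.png

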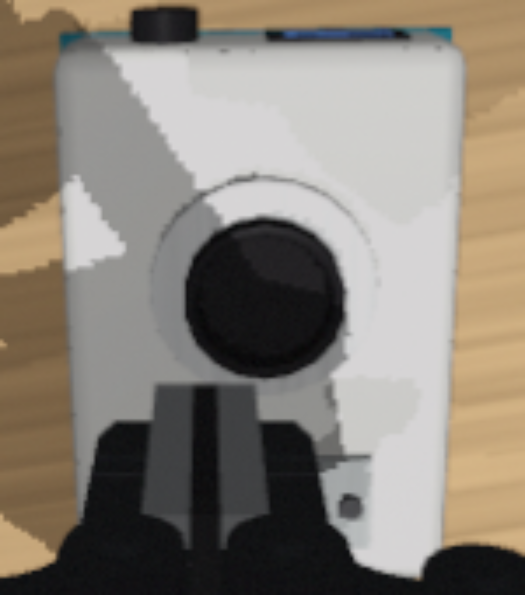

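```bash
python3 -m crank '{"slide":[[0,0.01,0.004],[0,0.018,0.008],[-0.015,0.018,0.008],[-0.03,0.018,0.008],[-0.045,0.018,0.008],[-0.06,0.018,0.008],[-0.075,0.018,0.008],[-0.09,0.018,0.008]],"roll":[0,0,0,0,0,0,0,0],"grip":[0,0,0,0,0,0,0,0]}' 60
python3 -m crank '{"slide":[[-0.012,0,0],[-0.024,0,0.002],[-0.036,0,0.004],[-0.048,0,0.006],[-0.058,0,0.008],[-0.068,0,0.01],[-0.068,0,0.01],[-0.068,0,0.01]],"roll":[0,0,0,0,0,0,0,0],"grip":[0,0,0,0,0,0,0,0]}' 60
python3 -m crank '{"slide":[[0.02,0,0],[0.05,0,0],[0.08,0,0],[0.11,0,0],[0.13,-0.04,0],[0.13,-0.08,0],[0.13,-0.12,0],[0.13,-0.16,0]],"roll":[0,0,0,0,0,0,0,0],"grip":[0,0,0,0,0.02,0.05,0.06,0.06]}' 60
python3 -c "
from m import *
p=get_image('wrist');save(p,'w9');p=get_image('scene');save(p,'s9')
p=get_image('top');save(p,'t9')
s=observe();print(s['position'],s['tool_rot'],s['q'].round(1))"
```

```text
time_s: 24.0
position: [0.5231, 0.3016, 0.2554]
tool_rot: [[-0.985, 0.175, -0.0], [0.175, 0.985, -0.0], [0.0, -0.0, -1.0]]
ft_force: [-2.1, 0.9, -0.2]
grip_width: 0.0002
time_s: 24.8
position: [0.5889, 0.2897, 0.2457]
tool_rot: [[-0.985, 0.175, 0.0], [0.175, 0.985, -0.0], [-0.0, -0.0, -1.0]]
ft_force: [-0.4, -0.6, 0.3]
grip_width: 0.0002
time_s: 25.6
position: [0.4317, 0.154, 0.2464]
tool_rot: [[-0.985, 0.174, 0.001], [0.174, 0.985, -0.0], [-0.001, 0.0, -1.0]]
ft_force: [-0.2, -0.1, 0.4]
grip_width: 0.0583
[0.43235917 0.15371483 0.24655964] [[-9.84085997e-01  1.77686637e-01  1.48612639e-03]
 [ 1.77686939e-01  9.84087062e-01  7.25671293e-05]
 [-1.44958354e-03  3.35477544e-04 -9.99998893e-01]] [  4.7  11.9  86.3  -0.   81.8 -75. ]
```

View pics/s9.png

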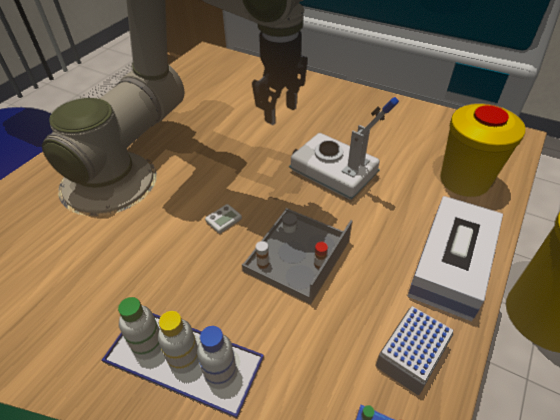

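View pics/w9.png

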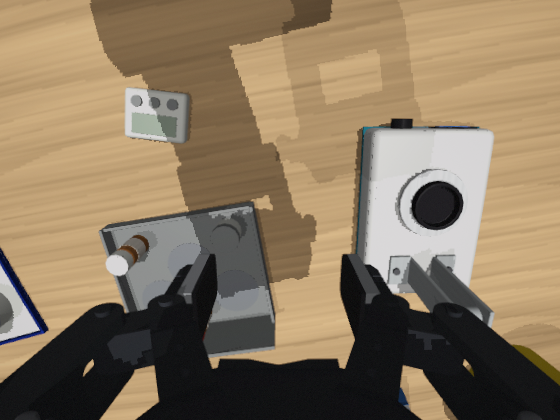

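The arm now leans back, with its handle at (390,102). I'll go above the red vial and look before descending.

```bash
python3 -m crank '{"slide":[[-0.03,-0.02,0.01],[-0.06,-0.035,0.02],[-0.09,-0.05,0.04],[-0.12,-0.065,0.06],[-0.15,-0.08,0.08],[-0.175,-0.095,0.09],[-0.185,-0.102,0.09],[-0.185,-0.102,0.09]],"roll":[0,0,0,0,0,0,0,0],"grip":[0.06,0.06,0.06,0.06,0.06,0.06,0.06,0.06]}' 60
python3 -c "
from m import *
p=get_image('wrist');save(p,'w10')
hsv=cv2.cvtColor(p['frame'],cv2.COLOR_RGB2HSV);m=((hsv[...,0]<8)&(hsv[...,1]>150)&(hsv[...,2]>60)).astype(np.uint8);m[330:]=0
q=cv2.findNonZero(m).reshape(-1,2);print(len(q),q.mean(0),q.min(0),q.max(0),onz(p,[q.mean(0)],.066))
s=observe();R=s['tool_rot'];print(s['position'],R.T@(np.array([.5967,.0205,.03])-s['position']))"
```

```text
time_s: 26.55
position: [0.5978, 0.0223, 0.1558]
tool_rot: [[-0.985, 0.175, 0.0], [0.175, 0.985, 0.0], [-0.0, 0.0, -1.0]]
ft_force: [-0.4, 0.8, -0.2]
grip_width: 0.0602
984 [276.03252033 208.79979675] [260 191] [292 227] [[0.59605545 0.02157326 0.066     ]]
[0.59706594 0.02300579 0.15630821] [-8.08261576e-06 -2.56877548e-03  1.26307479e-01]
```

View pics/w10.png

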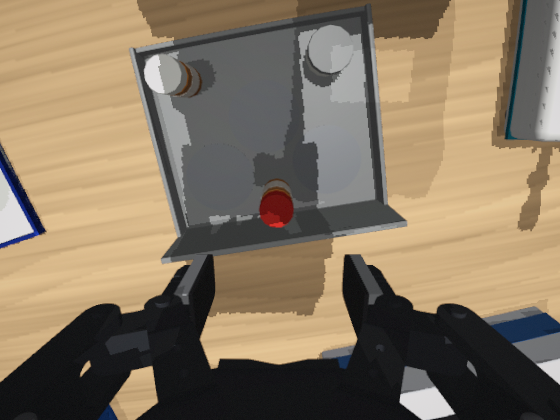

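```bash
python3 -m crank '{"slide":[[0.001,-0.002,0],[0.001,-0.002,0.03],[0.001,-0.002,0.06],[0.001,-0.002,0.09],[0.001,-0.002,0.11],[0.001,-0.002,0.122],[0.001,-0.002,0.122],[0.001,-0.002,0.122]],"roll":[-0.14,-0.17,-0.17,-0.17,-0.17,-0.17,-0.17,-0.17],"grip":[0.06,0.06,0.06,0.06,0.06,0.06,0.05,0.04]}' 30
python3 -m crank '{"slide":[[0,0,0],[0,0,0],[0,0,0],[0,0,0],[0,0,-0.005],[0,0,-0.01],[0,0,-0.02],[0,0,-0.03]],"roll":[0,0,0,0,0,0,0,0],"grip":[0.03,0.02,0.02,0.02,0.02,0.02,0.02,0.02]}' 30
python3 -c "
from m import *
p=get_image('wrist');save(p,'w11')
s=observe();R=s['tool_rot'];print(s['position'],s['q'].round(1),R[:,0])"
```

```text
time_s: 27.4
position: [0.5961, 0.0209, 0.0351]
tool_rot: [[-1.0, 0.005, 0.002], [0.005, 1.0, -0.0], [-0.002, -0.0, -1.0]]
ft_force: [-0.3, -0.3, 0.5]
grip_width: 0.0399
time_s: 28.2
position: [0.5957, 0.0204, 0.0647]
tool_rot: [[-1.0, 0.006, 0.0], [0.006, 1.0, -0.0], [-0.0, -0.0, -1.0]]
ft_force: [-0.0, 0.0, -0.7]
grip_width: 0.0251
[0.59661903 0.0202868  0.06655662] [ -9.4  35.5  79.9   0.   64.4 -99.1] [-0.99997802  0.00578072 -0.00324634]
```

View pics/w11.png

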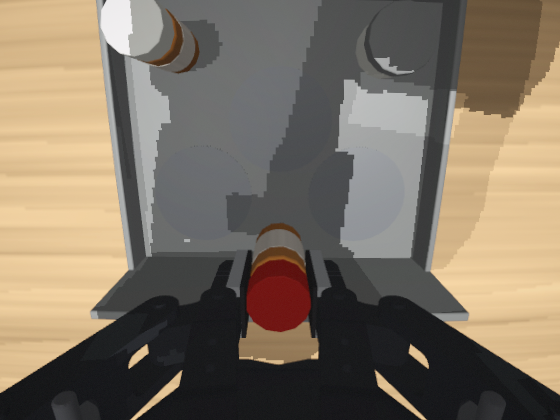

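The vial is held cleanly. Now to the cup.

```bash
python3 -m crank '{"slide":[[0,0,-0.03],[0,0,-0.06],[0.02,0.01,-0.09],[0.05,0.03,-0.1],[0.08,0.06,-0.1],[0.11,0.1,-0.1],[0.13,0.14,-0.1],[0.135,0.18,-0.1]],"roll":[0,0,0,0,0,0.08,0.16,0.17],"grip":[0.02,0.02,0.02,0.02,0.02,0.02,0.02,0.02]}' 30
python3 -m crank '{"slide":[[0,0.03,0],[0,0.06,0],[0,0.09,0],[0,0.09,0],[0,0.09,0],[0,0.09,0],[0,0.09,0],[0,0.09,0]],"roll":[0,0,0,0,0,0,0,0],"grip":[0.02,0.02,0.02,0.02,0.02,0.02,0.02,0.02]}' 30
python3 -c "
from m import *
s=observe();R=s['tool_rot'];print(s['position'],R.T@(np.array([.478,.309,.1])-s['position']))
p=get_image('wrist');save(p,'w12');p=get_image('scene');save(p,'s12')"
```

```text
time_s: 29.05
position: [0.4597, 0.2025, 0.1646]
tool_rot: [[-0.984, 0.177, 0.0], [0.177, 0.984, 0.0], [-0.0, 0.0, -1.0]]
ft_force: [1.3, -0.4, 0.0]
grip_width: 0.0253
time_s: 29.85
position: [0.4776, 0.2891, 0.164]
tool_rot: [[-0.984, 0.176, 0.0], [0.176, 0.984, -0.0], [-0.0, 0.0, -1.0]]
ft_force: [0.7, -0.3, 0.7]
grip_width: 0.025
[0.47756292 0.2891218  0.16402965] [0.00307495 0.01964366 0.06402969]
```

View pics/w12.png

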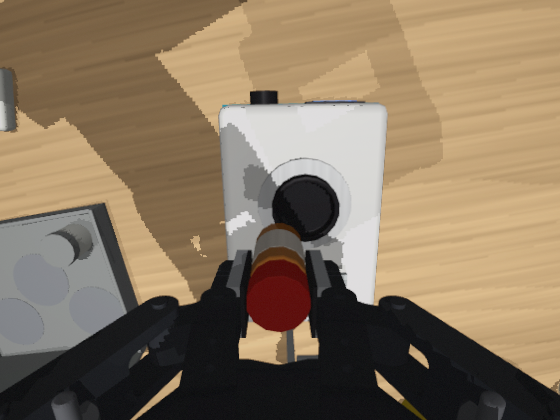

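View pics/s12.png

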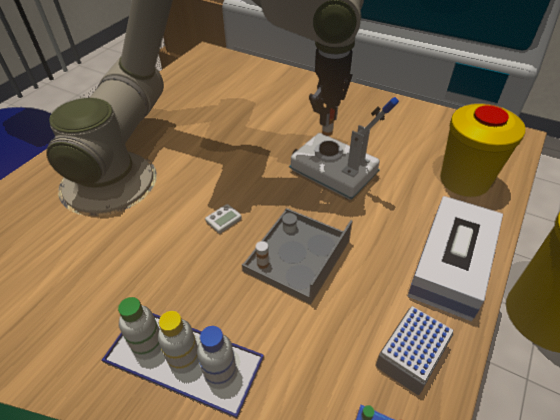

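The cup's black disc is at (305,207), ahead and left of the held vial. I'll refine its position from this closer view.

Run:
```python
from h import *
p=get_image('wrist'); g=p['frame'].max(2)
m=np.zeros_like(g); m[165:250,255:350]=(g[165:250,255:350]<65)
c,l,st,ce=cv2.connectedComponentsWithStats(m); i=1+np.argmax(st[1:,4])
pts=cv2.findNonZero((l==i).astype(np.uint8)); h=cv2.convexHull(pts); (a,b),r=cv2.minEnclosingCircle(h); print(ce[i],st[i],(a,b),r)
for z in (.076,.08): print(onz(p,[[a,b],ce[i],[305,207]],z).round(4).tolist())
print(proj(p,[[.478,.309,.08]]))
```

```text
[305.26153846 206.88639053] [ 272  175   67   67 3380] (304.6568908691406, 207.6748504638672) 33.66933059692383
[[0.4781, 0.3097, 0.076], [0.4776, 0.3103, 0.076], [0.4777, 0.31, 0.076]]
[[0.4769, 0.3096, 0.08], [0.4764, 0.3101, 0.08], [0.4765, 0.3099, 0.08]]
[[304.07783503 209.2273283 ]]
```

```bash
python3 -m crank '{"slide":[[0.0035,0.01,0],[0.0035,0.02,0],[0.0035,0.02,0.01],[0.0035,0.02,0.025],[0.0035,0.02,0.04],[0.0035,0.02,0.052],[0.0035,0.02,0.06],[0.0035,0.02,0.063]],"roll":[0,0,0,0,0,0,0,0],"grip":[0.02,0.02,0.02,0.02,0.02,0.02,0.02,0.02]}' 30
python3 -m crank '{"slide":[[0,0,0],[0,0,0],[0,0,0.001],[0,0,0.001],[0,0,0.001],[0,0,0.001],[0,0,0.001],[0,0,0.001]],"roll":[0,0,0,0,0,0,0,0],"grip":[0.02,0.02,0.02,0.02,0.024,0.028,0.032,0.036]}' 30
python3 -c "
from m import *
p=get_image('wrist');save(p,'w13');p=get_image('scene');save(p,'s13')
f=cv2.resize(p['frame'][70:210,270:410],None,fx=4,fy=4,interpolation=2);cv2.imwrite('pics/s13z.png',f[:,:,::-1])
s=observe();print(s['position'])"
```

```text
time_s: 30.8
position: [0.4773, 0.3101, 0.1002]
tool_rot: [[-0.985, 0.175, -0.001], [0.175, 0.985, -0.0], [0.001, -0.001, -1.0]]
ft_force: [-5.0, -2.1, 17.4]
grip_width: 0.0252
time_s: 31.6
position: [0.4774, 0.3101, 0.0996]
tool_rot: [[-0.985, 0.175, -0.0], [0.175, 0.985, -0.0], [0.0, -0.0, -1.0]]
ft_force: [-0.4, 0.1, -0.2]
grip_width: 0.0363
[0.47747264 0.31007699 0.09968966]
```

View pics/w13.png

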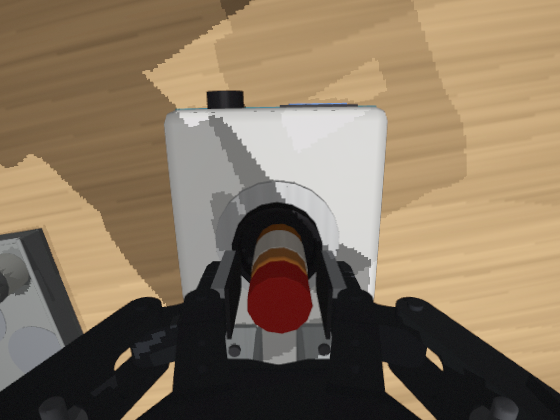

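View pics/s13z.png

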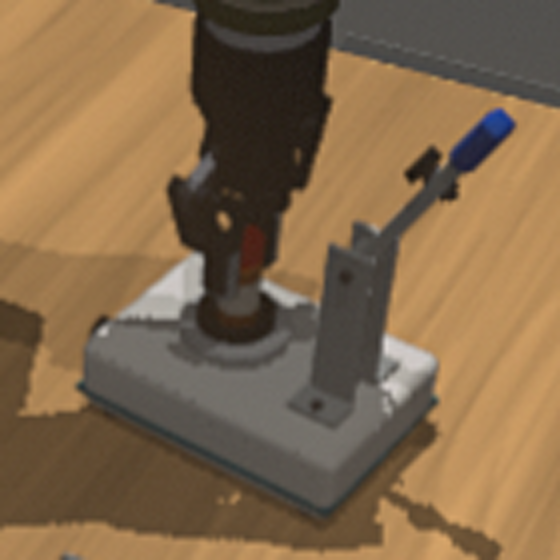

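The vial is upright in the cup, with the fingers open 36 mm around it. I'll retreat straight up and check.

```bash
python3 -m crank '{"slide":[[0,0,0],[0,0,-0.02],[0,0,-0.05],[0,0,-0.09],[0,0,-0.13],[0,0,-0.17],[0,0,-0.2],[0,0,-0.215]],"roll":[0,0,0,0,0,0,0,0],"grip":[0.042,0.045,0.05,0.05,0.03,0,0,0]}' 30
python3 -c "
from m import *
p=get_image('wrist');save(p,'w14');p=get_image('scene');save(p,'s14')
f=cv2.resize(p['frame'][70:210,270:410],None,fx=4,fy=4,interpolation=2);cv2.imwrite('pics/s14z.png',f[:,:,::-1])
s=observe();R=s['tool_rot'];print(s['position'],R.T@(np.array([.65,.279,.25])-s['position']))"
```

```text
time_s: 32.5
position: [0.4778, 0.3103, 0.318]
tool_rot: [[-0.985, 0.175, 0.004], [0.175, 0.985, 0.002], [-0.004, 0.002, -1.0]]
ft_force: [0.3, 0.0, -0.1]
grip_width: 0.0001
[0.47797246 0.31030219 0.31695152] [-0.17459184 -0.00089332  0.06762172]
```

View pics/w14.png

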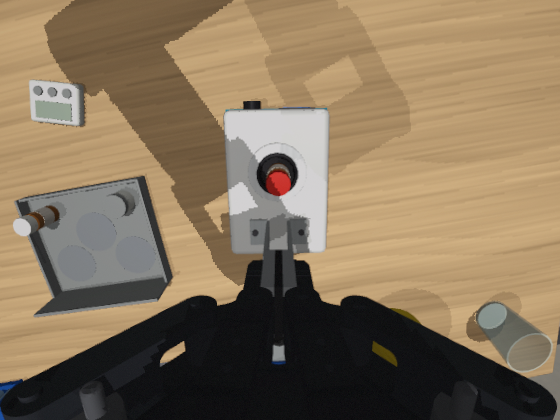

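View pics/s14z.png

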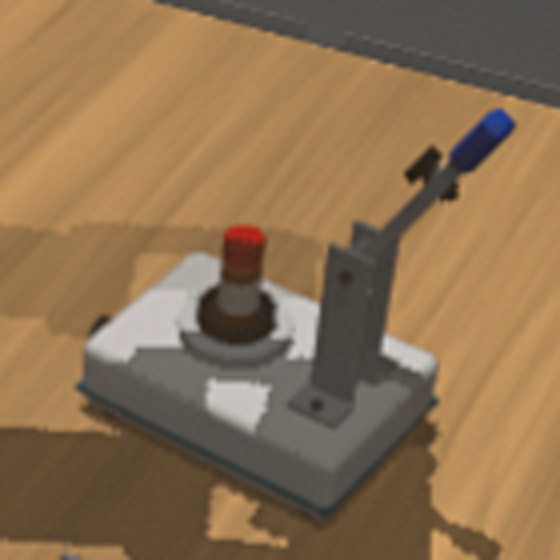

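The vial stands upright in the cup. Now I'll locate the handle by intersecting its pixel ray with the arm's plane.

Run:
```python
from h import *
p=get_image('scene'); o,d=ray(p,[[392,104],[396,98],[386,109]])
ex=np.array([.985,-.174,0]);ey=np.array([.174,.985,0]);c=np.array([.4775,.3097,.07])
for k in d:
    t=-((o-c)@ey)/(k@ey); X=o+t*k; r=[(X-c)@ex-.08,X[2]-.15]; print(X.round(3),np.round(r,3),np.hypot(*r).round(3),np.arctan2(r[1],-r[0]).round(2))
```

```text
[0.619 0.285 0.256] [0.064 0.106] 0.124 2.11
[0.625 0.284 0.273] [0.07  0.123] 0.141 2.09
[0.609 0.287 0.24 ] [0.053 0.09 ] 0.105 2.11
```

```bash
python3 -m crank '{"slide":[[-0.04,0,0],[-0.08,0,0],[-0.12,0,0],[-0.16,0,0],[-0.178,0,0],[-0.178,0,0.03],[-0.178,0,0.06],[-0.178,0,0.067]],"roll":[0,0,0,0,0,0,0,0],"grip":[0,0,0,0,0,0,0,0]}' 30
python3 -m crank '{"slide":[[0.015,0,0],[0.03,0,0],[0.045,0,0],[0.06,0,0],[0.075,0,0],[0.09,0,0],[0.105,0,0],[0.12,0,0]],"roll":[0,0,0,0,0,0,0,0],"grip":[0,0,0,0,0,0,0,0]}' 30
python3 -c "
from m import *
p=get_image('scene');save(p,'s15')
f=cv2.resize(p['frame'][50:210,250:410],None,fx=3.5,fy=3.5,interpolation=2);cv2.imwrite('pics/s15z.png',f[:,:,::-1])
s=observe();print(s['position'],s['ft_force'])"
```

```text
time_s: 33.45
position: [0.6516, 0.2785, 0.242]
tool_rot: [[-0.985, 0.175, -0.009], [0.175, 0.985, -0.002], [0.009, -0.004, -1.0]]
ft_force: [-0.3, 0.5, -1.0]
grip_width: 0.0
time_s: 34.25
position: [0.5343, 0.3, 0.2482]
tool_rot: [[-0.985, 0.175, 0.001], [0.175, 0.985, -0.0], [-0.001, 0.0, -1.0]]
ft_force: [1.2, -0.1, -0.3]
grip_width: -0.0001
[0.53237566 0.3007006  0.24858473] [0.65852682 2.2968372  0.36842419]
```

View pics/s15z.png

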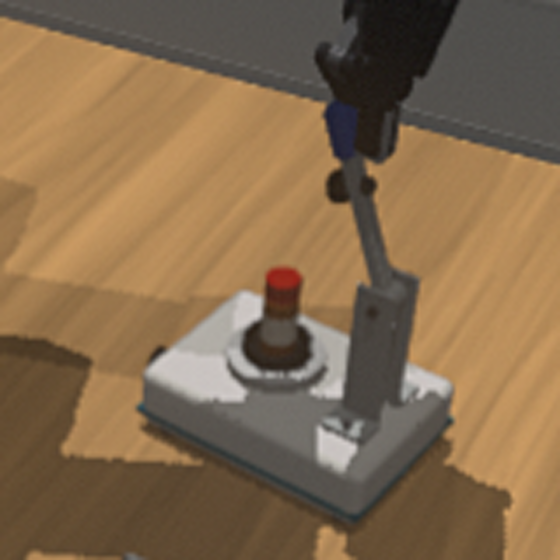

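```bash
python3 -m crank '{"slide":[[0.012,0,0],[0.024,0,0],[0.034,0,0.004],[0.0435,0,0.01],[0.053,0,0.018],[0.062,0,0.027],[0.069,0,0.037],[0.0755,0,0.047]],"roll":[0,0,0,0,0,0,0,0],"grip":[0,0,0,0,0,0,0,0]}' 30
python3 -m crank '{"slide":[[0.005,0,0.008],[0.009,0,0.016],[0.012,0,0.024],[0.015,0,0.03],[0.015,0,0.034],[0.015,0,0.036],[0.015,0,0.037],[0.015,0,0.038]],"roll":[0,0,0,0,0,0,0,0],"grip":[0,0,0,0,0,0,0,0]}' 30
python3 -c "
from m import *
p=get_image('scene');save(p,'s16')
f=cv2.resize(p['frame'][50:210,250:410],None,fx=3.5,fy=3.5,interpolation=2);cv2.imwrite('pics/s16z.png',f[:,:,::-1])
s=observe();print(s['position'],s['ft_force'])"
```

```text
time_s: 35.1
position: [0.4597, 0.3133, 0.2007]
tool_rot: [[-0.985, 0.175, 0.0], [0.175, 0.985, 0.0], [-0.0, 0.0, -1.0]]
ft_force: [0.8, -0.7, 0.2]
grip_width: -0.0001
time_s: 35.9
position: [0.4457, 0.3158, 0.1629]
tool_rot: [[-0.985, 0.175, 0.0], [0.175, 0.985, 0.0], [-0.0, 0.0, -1.0]]
ft_force: [1.1, -1.3, 0.7]
grip_width: 0.0003
[0.44569053 0.31577869 0.16277754] [-0.17263924  0.22361773  1.67500772]
```

View pics/s16z.png

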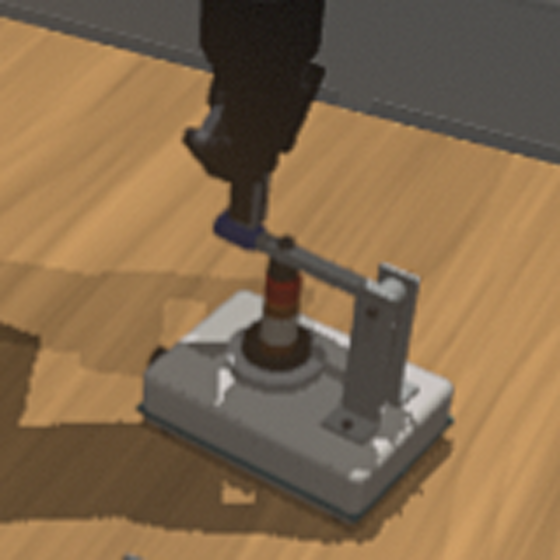

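The foot is nearly on the cap. I'll press down in fine steps.

```bash
python3 -m crank '{"slide":[[0,0,0.0005],[0,0,0.001],[0,0,0.0015],[0,0,0.002],[0,0,0.0025],[0,0,0.003],[0,0,0.003],[0,0,0.003]],"roll":[0,0,0,0,0,0,0,0],"grip":[0,0,0,0,0,0,0,0]}' 30
python3 -c "
from m import *
s=observe();print(s['position'],s['ft_force'])"
python3 -m crank '{"slide":[[0,0,0.0005],[0,0,0.001],[0,0,0.0015],[0,0,0.002],[0,0,0.002],[0,0,0.002],[0,0,0.002],[0,0,0.002]],"roll":[0,0,0,0,0,0,0,0],"grip":[0,0,0,0,0,0,0,0]}' 30
```

```text
time_s: 36.75
position: [0.4456, 0.3158, 0.1598]
tool_rot: [[-0.985, 0.175, -0.0], [0.175, 0.985, -0.0], [0.0, -0.0, -1.0]]
ft_force: [0.2, 0.1, 0.1]
grip_width: 0.0001
[0.44555102 0.31577099 0.159771  ] [0.23845518 0.11761372 0.07135066]
time_s: 37.55
position: [0.4456, 0.3158, 0.1578]
tool_rot: [[-0.985, 0.175, 0.0], [0.175, 0.985, -0.0], [-0.0, -0.0, -1.0]]
ft_force: [0.0, 0.2, -0.2]
grip_width: 0.0002
```

```bash
python3 -m crank '{"slide":[[0,0,0.0005],[0,0,0.001],[0,0,0.001],[0,0,0.0015],[0,0,0.0015],[0,0,0.002],[0,0,0.002],[0,0,0.002]],"roll":[0,0,0,0,0,0,0,0],"grip":[0,0,0,0,0,0,0,0]}' 30
python3 -c "
from m import *
s=observe();print(s['position'],s['ft_force'])
p=get_image('scene');save(p,'s17')
f=cv2.resize(p['frame'][50:210,250:410],None,fx=3.5,fy=3.5,interpolation=2);cv2.imwrite('pics/s17z.png',f[:,:,::-1])"
```

```text
time_s: 38.35
position: [0.4456, 0.3159, 0.1572]
tool_rot: [[-0.985, 0.175, 0.001], [0.175, 0.985, 0.001], [-0.001, 0.001, -1.0]]
ft_force: [-4.0, -2.2, 12.6]
grip_width: 0.0
[0.44558443 0.31586324 0.15724536] [-4.03029225 -2.16898725 12.57613044]
```

View pics/s17z.png

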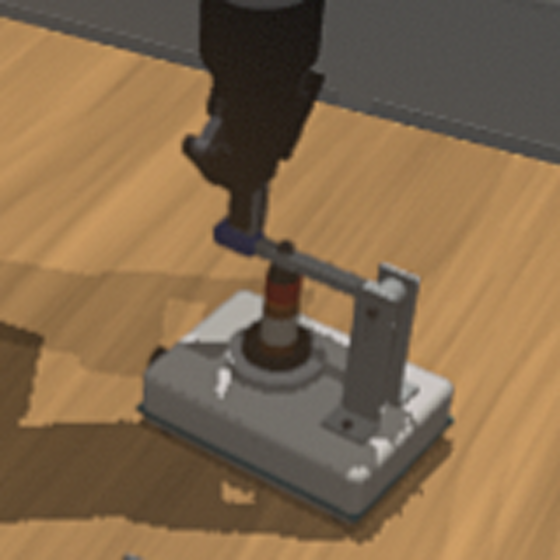

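The foot is seated: force rose to 12.6 N at z = 0.157, with the handle level. I'll retreat and go to green in the tray.

```bash
python3 -m crank '{"slide":[[0,0,-0.01],[0,0,-0.04],[0,0,-0.075],[-0.005,-0.03,-0.08],[-0.01,-0.07,-0.08],[-0.015,-0.11,-0.08],[-0.02,-0.15,-0.08],[-0.025,-0.19,-0.08]],"roll":[0,0,0,0,-0.05,-0.1,-0.15,-0.17],"grip":[0,0,0,0,0.03,0.06,0.06,0.06]}' 60
python3 -m crank '{"slide":[[0.005,-0.045,0],[0.01,-0.09,0],[0.015,-0.135,0],[0.02,-0.18,0],[0.025,-0.225,0],[0.03,-0.27,0],[0.03,-0.315,0],[0.03,-0.35,0]],"roll":[0,0,0,0,0,0,0,0],"grip":[0.06,0.06,0.06,0.06,0.06,0.06,0.06,0.06]}' 60
python3 -c "
from m import *
p=get_image('wrist');save(p,'w18');c=caps(p)
for n in c: print(n,c[n][0],onz(p,[c[n][0][1]],.142).round(4))
p=get_image('scene');save(p,'s18');f=cv2.resize(p['frame'][50:210,250:410],None,fx=3.5,fy=3.5,interpolation=2);cv2.imwrite('pics/s18z.png',f[:,:,::-1])
c=caps(p,(90,280,270,400))
for n in c: print(n,c[n][0],onz(p,[c[n][0][1]],.136).round(4))
s=observe();R=s['tool_rot'];print(s['position'],R[:,0],R.T@(np.array([.397,-.3,.215])-s['position']))"
```

```text
time_s: 39.2
position: [0.4366, 0.1229, 0.2362]
tool_rot: [[-1.0, 0.004, 0.0], [0.004, 1.0, -0.0], [-0.0, 0.0, -1.0]]
ft_force: [-0.1, 0.6, 0.4]
grip_width: 0.0581
time_s: 40.0
position: [0.4045, -0.228, 0.2362]
tool_rot: [[-1.0, 0.007, 0.0], [0.007, 1.0, -0.001], [-0.0, -0.001, -1.0]]
ft_force: [0.9, 1.1, 0.1]
grip_width: 0.0601
blue ([155, 110, 135, 214, 1083], [237.6, 184.7]) [[ 0.3854 -0.2576  0.142 ]]
yellow ([211, 260, 18, 47, 509], [219.9, 282.7]) [[ 0.4669 -0.2756  0.142 ]]
green ([0, 2, 81, 205, 8954], [26.5, 124.7]) [[ 0.3387 -0.4116  0.142 ]]
blue ([200, 326, 23, 21, 376], [210.8, 336.1]) [[ 0.5449 -0.2797  0.136 ]]
yellow ([162, 322, 6, 3, 9], [164.7, 322.7]) [[ 0.4663 -0.2964  0.136 ]]
green ([119, 298, 21, 18, 296], [128.6, 306.4]) [[ 0.3945 -0.3017  0.136 ]]
[ 0.40474507 -0.22921553  0.23572302] [-9.99949759e-01  1.00239275e-02 -3.60078393e-05] [ 0.00703589 -0.07084091  0.02078298]
```

View pics/w18.png

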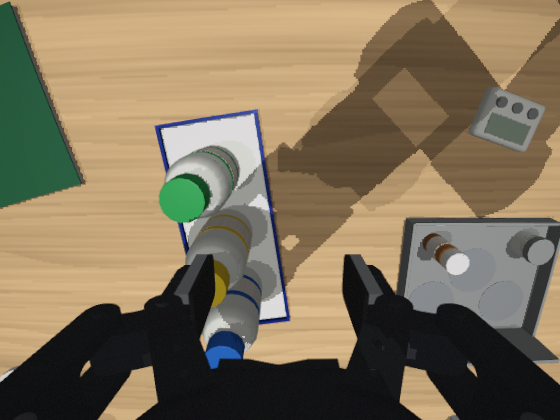

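View pics/s18z.png

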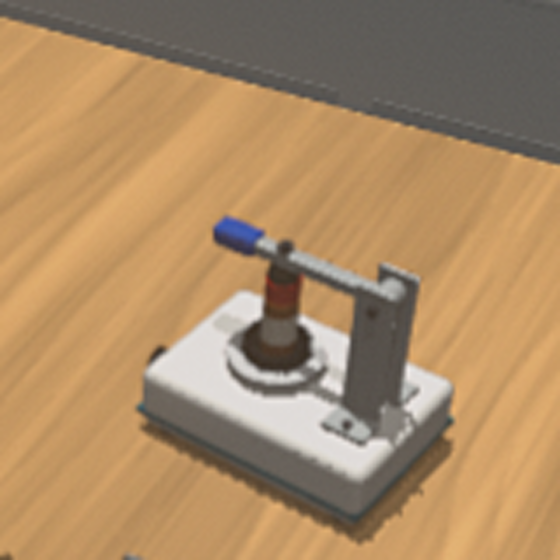

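The arm is level on the cap and the bottles are standing. I'll pick up green at its known release pose (0.3966, −0.3002).

```bash
python3 -m crank '{"slide":[[0.004,-0.03,0],[0.0075,-0.06,0],[0.0075,-0.071,0],[0.0075,-0.071,0.03],[0.0075,-0.071,0.06],[0.0075,-0.071,0.09],[0.0075,-0.071,0.111],[0.0075,-0.071,0.111]],"roll":[0,0,0,0,0,0,0,0],"grip":[0.06,0.06,0.06,0.06,0.06,0.06,0.06,0.06]}' 60
python3 -m crank '{"slide":[[0,0,0],[0,0,0],[0,0,0],[0,0,0],[0,0,0],[0,0,-0.02],[0,0,-0.05],[0,0,-0.08]],"roll":[0,0,0,0,0,0,0,0],"grip":[0.045,0.03,0.03,0.03,0.03,0.03,0.03,0.03]}' 60
python3 -c "
from m import *
s=observe();R=s['tool_rot'];print(s['position'],R.T@(np.array([.5745,.07,.215])-s['position']))"
```

```text
time_s: 40.9
position: [0.3964, -0.2946, 0.1229]
tool_rot: [[-1.0, 0.005, -0.003], [0.005, 1.0, 0.004], [0.003, 0.004, -1.0]]
ft_force: [0.5, 0.1, 0.1]
grip_width: 0.06
time_s: 41.7
position: [0.3968, -0.2961, 0.2062]
tool_rot: [[-1.0, 0.006, -0.0], [0.006, 1.0, 0.0], [0.0, 0.0, -1.0]]
ft_force: [0.3, -0.7, -2.7]
grip_width: 0.0333
[ 0.3967672  -0.29606333  0.20618557] [-0.17557864  0.36710417 -0.00869923]
```

```bash
python3 -m crank '{"slide":[[0,0.03,-0.01],[0,0.06,-0.01],[-0.01,0.1,-0.01],[-0.035,0.13,-0.01],[-0.06,0.16,-0.01],[-0.085,0.19,-0.01],[-0.11,0.22,-0.01],[-0.135,0.25,-0.01]],"roll":[0,0,0,0,0,0,0,0],"grip":[0.03,0.03,0.03,0.03,0.03,0.03,0.03,0.03]}' 60
python3 -m crank '{"slide":[[-0.02,0.04,0],[-0.035,0.08,0],[-0.041,0.11,0],[-0.041,0.117,0],[-0.041,0.117,0],[-0.041,0.117,0],[-0.041,0.117,0],[-0.041,0.117,0]],"roll":[0,0,0,0,0,0,0,0],"grip":[0.03,0.03,0.03,0.03,0.03,0.03,0.03,0.03]}' 60
python3 -c "
from m import *
s=observe();R=s['tool_rot'];print(s['position'],R.T@(np.array([.5745,.07,.1265])-s['position']))
p=get_image('wrist');save(p,'w19')"
```

```text
time_s: 42.5
position: [0.5341, -0.0456, 0.2154]
tool_rot: [[-1.0, 0.006, 0.0], [0.006, 1.0, -0.0], [-0.0, -0.0, -1.0]]
ft_force: [0.6, -1.0, -1.8]
grip_width: 0.0337
time_s: 43.3
position: [0.575, 0.0685, 0.215]
tool_rot: [[-1.0, 0.007, 0.0], [0.007, 1.0, -0.0], [-0.0, -0.0, -1.0]]
ft_force: [0.7, -0.0, -2.6]
grip_width: 0.034
[0.57503298 0.06850575 0.21500139] [0.00055227 0.00149913 0.08850119]
```

View pics/w19.png

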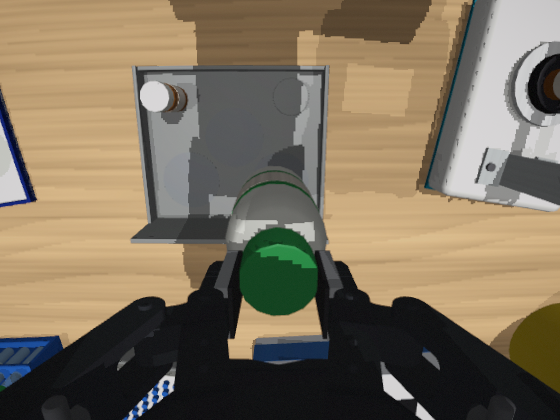

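```bash
python3 -m crank '{"slide":[[0.0005,0.0015,0.02],[0.0005,0.0015,0.045],[0.0005,0.0015,0.065],[0.0005,0.0015,0.08],[0.0005,0.0015,0.087],[0.0005,0.0015,0.09],[0.0005,0.0015,0.09],[0.0005,0.0015,0.09]],"roll":[0,0,0,0,0,0,0,0],"grip":[0.03,0.03,0.03,0.03,0.03,0.03,0.03,0.03]}' 60
python3 -m crank '{"slide":[[0,0,0],[0,0,0],[0,0,0],[0,0,0],[0,0,-0.03],[0,0,-0.06],[0,-0.02,-0.09],[0,-0.06,-0.09]],"roll":[0,0,0,0,0,0,0,0],"grip":[0.04,0.05,0.06,0.06,0.06,0.06,0.06,0.06]}' 60
python3 -c "
from m import *
s=observe();R=s['tool_rot'];print(s['position'],R.T@(np.array([.546,-.278,.215])-s['position']))
p=get_image('wrist');save(p,'w20');c=caps(p)
for n in c: print(n,c[n][0],onz(p,[c[n][0][1]],.143).round(4))"
```

```text
time_s: 44.15
position: [0.5758, 0.0705, 0.1275]
tool_rot: [[-1.0, 0.006, 0.005], [0.006, 1.0, -0.001], [-0.005, -0.001, -1.0]]
ft_force: [-3.1, -0.5, 13.0]
grip_width: 0.0335
time_s: 44.95
position: [0.5756, 0.012, 0.219]
tool_rot: [[-1.0, 0.002, 0.008], [0.002, 1.0, -0.001], [-0.008, -0.001, -1.0]]
ft_force: [1.0, -0.0, 0.1]
grip_width: 0.0602
[0.57563925 0.01201332 0.21903556] [ 0.02904114 -0.29007358  0.00405265]
blue ([0, 335, 55, 47, 1110], [19.1, 350.3]) [[ 0.6971 -0.2098  0.143 ]]
yellow ([544, 316, 16, 57, 608], [553.1, 344.8]) [[0.6925 0.2472 0.143 ]]
green ([331, 184, 49, 53, 1943], [354.8, 211.5]) [[0.5727 0.0664 0.143 ]]
```

View pics/w20.png

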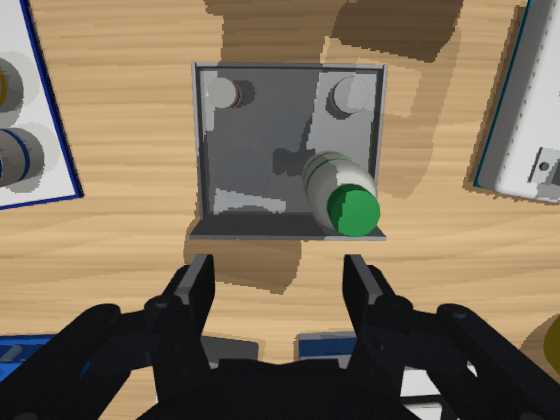

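Green is back, within about 4 mm. Blue is next.

```bash
python3 -m crank '{"slide":[[0.005,-0.04,0],[0.01,-0.08,0],[0.015,-0.12,0],[0.02,-0.16,0],[0.025,-0.2,0],[0.029,-0.24,0],[0.029,-0.28,0],[0.029,-0.29,0]],"roll":[0,0,0,0,0,0,0,0],"grip":[0.06,0.06,0.06,0.06,0.06,0.06,0.06,0.06]}' 60
python3 -m crank '{"slide":[[0,0,0],[0,0,0],[0,0,0],[0,0,0.03],[0,0,0.06],[0,0,0.075],[0,0,0.075],[0,0,0.075]],"roll":[0,0,0,0,0,0,0,0],"grip":[0.06,0.06,0.06,0.06,0.06,0.06,0.06,0.06]}' 60
python3 -c "
from m import *
s=observe();R=s['tool_rot'];print(s['position'],R.T@(np.array([.546,-.278,.1245])-s['position']))
p=get_image('wrist');save(p,'w21')"
```

```text
time_s: 45.8
position: [0.5429, -0.2824, 0.214]
tool_rot: [[-1.0, 0.01, -0.001], [0.01, 1.0, -0.0], [0.001, -0.0, -1.0]]
ft_force: [0.8, 0.4, 0.1]
grip_width: 0.0601
time_s: 46.6
position: [0.5441, -0.2782, 0.1407]
tool_rot: [[-1.0, 0.005, 0.001], [0.005, 1.0, -0.001], [-0.001, -0.001, -1.0]]
ft_force: [-0.2, -1.5, 0.3]
grip_width: 0.0601
[ 0.54407141 -0.27816112  0.14070574] [-0.00191492  0.00017923  0.01620717]
```

View pics/w21.png

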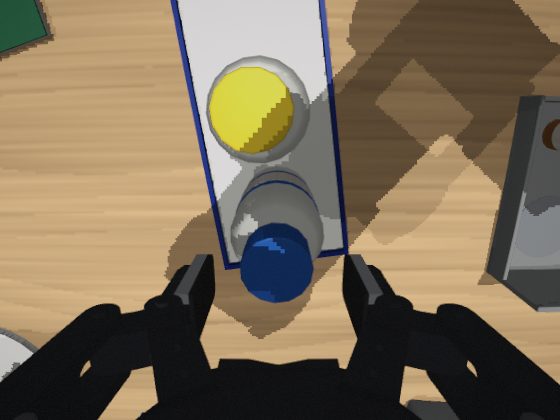

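```bash
python3 -m crank '{"slide":[[-0.001,0,0.008],[-0.0015,0,0.016],[-0.0015,0,0.016],[-0.0015,0,0.016],[-0.0015,0,0.016],[-0.0015,0,0.016],[-0.0015,0,0.016],[-0.0015,0,0.016]],"roll":[0,0,0,0,0,0,0,0],"grip":[0.06,0.06,0.045,0.03,0.03,0.03,0.03,0.03]}' 60
python3 -m crank '{"slide":[[0,0,-0.02],[0,0,-0.05],[0,0,-0.08],[0,0.02,-0.09],[-0.004,0.05,-0.09],[-0.008,0.085,-0.09],[-0.012,0.12,-0.09],[-0.016,0.155,-0.09]],"roll":[0,0,0,0,0,0,0,0],"grip":[0.03,0.03,0.03,0.03,0.03,0.03,0.03,0.03]}' 60
python3 -m crank '{"slide":[[-0.004,0.035,0],[-0.008,0.065,0],[-0.01,0.09,0],[-0.011,0.098,0],[-0.011,0.098,0],[-0.011,0.098,0],[-0.011,0.098,0],[-0.011,0.098,0]],"roll":[0,0,0,0,0,0,0,0],"grip":[0.03,0.03,0.03,0.03,0.03,0.03,0.03,0.03]}' 60
python3 -c "
from m import *
s=observe();R=s['tool_rot'];print(s['position'],R.T@(np.array([.5723,-.0252,.127])-s['position']))
p=get_image('wrist');save(p,'w22')"
```

```text
time_s: 47.45
position: [0.5451, -0.2788, 0.1238]
tool_rot: [[-1.0, 0.006, -0.0], [0.006, 1.0, -0.0], [0.0, -0.0, -1.0]]
ft_force: [-0.0, -0.9, -2.0]
grip_width: 0.0337
time_s: 48.25
position: [0.5614, -0.1215, 0.2131]
tool_rot: [[-1.0, 0.006, -0.001], [0.006, 1.0, 0.001], [0.001, 0.001, -1.0]]
ft_force: [1.2, -0.6, -3.1]
grip_width: 0.0339
time_s: 49.05
position: [0.5735, -0.0269, 0.2137]
tool_rot: [[-1.0, 0.007, -0.0], [0.007, 1.0, -0.0], [0.0, -0.0, -1.0]]
ft_force: [0.8, -0.7, -2.5]
grip_width: 0.0336
[ 0.57348697 -0.02687785  0.21371411] [0.00118198 0.00167637 0.08671421]
```

View pics/w22.png

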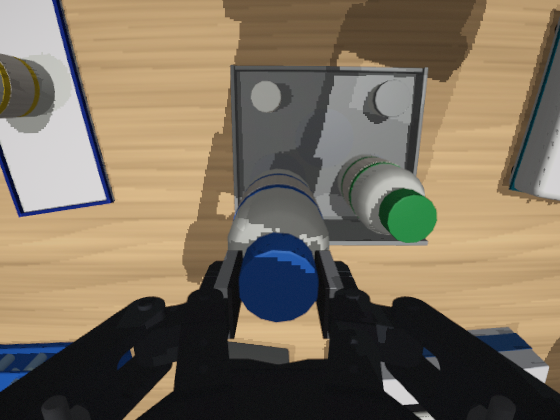

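```bash
python3 -m crank '{"slide":[[0.001,0.0015,0.02],[0.001,0.0015,0.045],[0.001,0.0015,0.065],[0.001,0.0015,0.08],[0.001,0.0015,0.086],[0.001,0.0015,0.088],[0.001,0.0015,0.088],[0.001,0.0015,0.088]],"roll":[0,0,0,0,0,0,0,0],"grip":[0.03,0.03,0.03,0.03,0.03,0.03,0.03,0.03]}' 60
python3 -m crank '{"slide":[[0,0,0],[0,0,0],[0,0,0],[0,0,0],[0,0,-0.03],[0,0,-0.06],[0.02,-0.02,-0.09],[0.04,-0.06,-0.09]],"roll":[0,0,0,0,0,0,0,0],"grip":[0.04,0.05,0.06,0.06,0.06,0.06,0.06,0.06]}' 60
python3 -m crank '{"slide":[[0.015,-0.04,0],[0.03,-0.08,0],[0.045,-0.12,0],[0.06,-0.16,0],[0.062,-0.19,0],[0.062,-0.204,0],[0.062,-0.204,0],[0.062,-0.204,0]],"roll":[0,0,0,0,0,0,0,0],"grip":[0.06,0.06,0.06,0.06,0.06,0.06,0.06,0.06]}' 60
python3 -c "
from m import *
s=observe();R=s['tool_rot'];print(s['position'],R.T@(np.array([.4721,-.288,.1245])-s['position']))
p=get_image('wrist');save(p,'w23')"
```

```text
time_s: 49.9
position: [0.573, -0.0246, 0.1267]
tool_rot: [[-1.0, 0.006, 0.002], [0.006, 1.0, -0.0], [-0.002, -0.0, -1.0]]
ft_force: [-0.8, -0.5, -2.6]
grip_width: 0.0338
time_s: 50.7
position: [0.5333, -0.0836, 0.2198]
tool_rot: [[-1.0, 0.002, 0.007], [0.002, 1.0, -0.002], [-0.007, -0.002, -1.0]]
ft_force: [1.5, -1.1, -1.0]
grip_width: 0.0599
time_s: 51.5
position: [0.4693, -0.2869, 0.2157]
tool_rot: [[-1.0, 0.005, -0.0], [0.005, 1.0, 0.001], [0.0, 0.001, -1.0]]
ft_force: [-0.2, -0.1, -0.1]
grip_width: 0.06
[ 0.46925948 -0.28686402  0.21572584] [-0.00286015 -0.00117809  0.09122469]
```

View pics/w23.png

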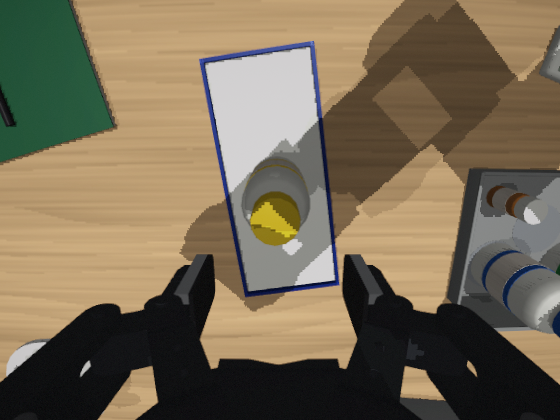

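```bash
python3 -m crank '{"slide":[[-0.002,-0.001,0.03],[-0.0025,-0.001,0.06],[-0.0025,-0.001,0.085],[-0.0025,-0.001,0.091],[-0.0025,-0.001,0.091],[-0.0025,-0.001,0.091],[-0.0025,-0.001,0.091],[-0.0025,-0.001,0.091]],"roll":[0,0,0,0,0,0,0,0],"grip":[0.06,0.06,0.06,0.06,0.06,0.045,0.03,0.03]}' 60
python3 -m crank '{"slide":[[0,0,0],[0,0,0],[0,0,0],[0,0,-0.03],[0,0,-0.06],[0,0,-0.1],[0,0,-0.135],[0,0,-0.16]],"roll":[0,0,0,0,0,0,0,0],"grip":[0.03,0.03,0.03,0.03,0.03,0.03,0.03,0.03]}' 60
python3 -m crank '{"slide":[[0,0.02,0],[0,0.055,0],[0,0.09,0],[-0.01,0.13,0],[-0.02,0.17,0],[-0.035,0.21,0],[-0.045,0.25,0],[-0.055,0.28,0]],"roll":[0,0,0,0,0,0,0,0],"grip":[0.03,0.03,0.03,0.03,0.03,0.03,0.03,0.03]}' 60
python3 -m crank '{"slide":[[0,0.02,0],[0,0.03,0],[0,0.03,0],[0,0.03,0],[0,0.03,0],[0,0.03,0],[0,0.03,0],[0,0.03,0]],"roll":[0,0,0,0,0,0,0,0],"grip":[0.03,0.03,0.03,0.03,0.03,0.03,0.03,0.03]}' 60
python3 -c "
from m import *
s=observe();R=s['tool_rot'];print(s['position'],R.T@(np.array([.528,.0222,.1265])-s['position']))
t=get_image('top');save(t,'t24');p=get_image('scene');save(p,'s24');w=get_image('wrist');save(w,'w24')
for q,z in ((w,.143),(p,.137)):
  c=caps(q,None if z==.143 else (240,180,360,300))
  for n in c: print(n,[(k,onz(q,[k[1]],z).round(4).tolist()) for k in c[n][:2]])"
```

```text
time_s: 52.35
position: [0.4722, -0.2893, 0.1266]
tool_rot: [[-1.0, 0.006, 0.003], [0.006, 1.0, -0.002], [-0.003, -0.002, -1.0]]
ft_force: [-0.1, 0.5, 6.9]
grip_width: 0.0339
time_s: 53.15
position: [0.4716, -0.2889, 0.288]
tool_rot: [[-1.0, 0.006, 0.003], [0.006, 1.0, -0.002], [-0.003, -0.002, -1.0]]
ft_force: [0.2, 0.0, -2.5]
grip_width: 0.0336
time_s: 53.95
position: [0.5273, -0.0058, 0.284]
tool_rot: [[-1.0, 0.004, -0.002], [0.004, 1.0, 0.001], [0.002, 0.001, -1.0]]
ft_force: [-0.2, -0.7, -2.2]
grip_width: 0.0336
time_s: 54.75
position: [0.5283, 0.0205, 0.2848]
tool_rot: [[-1.0, 0.006, -0.0], [0.006, 1.0, 0.0], [0.0, 0.0, -1.0]]
ft_force: [0.3, 0.5, -1.9]
grip_width: 0.0338
[0.52832121 0.0204641  0.28478384] [0.00031654 0.00173122 0.1582839 ]
blue [(([0, 335, 81, 56, 1683], [29.5, 353.3]), [[0.7076, -0.2554, 0.143]]), (([0, 7, 108, 224, 1239], [55.5, 130.6]), [[0.4696, -0.1737, 0.143]])]
yellow [(([240, 229, 78, 87, 5416], [278.2, 272.4]), [[0.6064, 0.0207, 0.143]]), (([503, 305, 57, 88, 3449], [536.2, 343.0]), [[0.6974, 0.3031, 0.143]])]
green [(([324, 218, 22, 39, 515], [335.1, 237.4]), [[0.5705, 0.0742, 0.143]]), (([322, 194, 4, 1, 4], [323.5, 194.0]), [[0.5286, 0.0619, 0.143]])]
blue [(([293, 227, 18, 14, 191], [301.9, 233.6]), [[0.5739, -0.0242, 0.137]])]
yellow []
green [(([315, 197, 17, 11, 100], [323.7, 201.0]), [[0.5728, 0.0738, 0.137]]), (([323, 206, 1, 2, 2], [323.0, 206.5]), [[0.5782, 0.0592, 0.137]])]
```

View pics/w24.png

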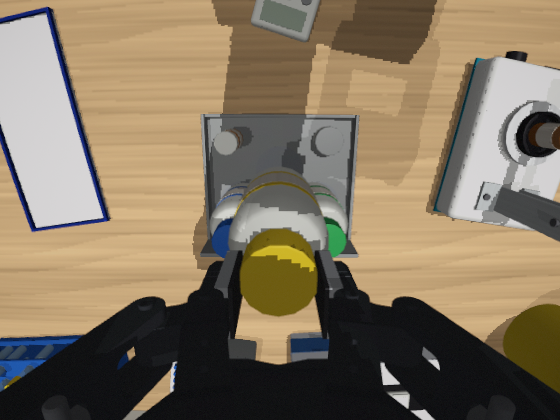

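View pics/s24.png

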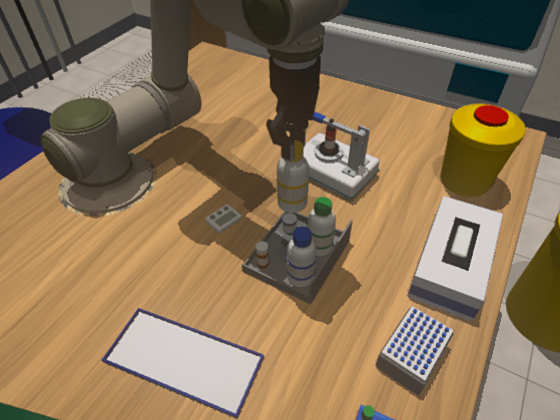

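Blue and green are standing in their places, and yellow hangs centred above its own. I'll lower it.

```bash
python3 -m crank '{"slide":[[0.002,0.0015,0.025],[0.002,0.0015,0.05],[0.002,0.0015,0.075],[0.002,0.0015,0.1],[0.002,0.0015,0.12],[0.002,0.0015,0.137],[0.002,0.0015,0.15],[0.002,0.0015,0.154]],"roll":[0,0,0,0,0,0,0,0],"grip":[0.03,0.03,0.03,0.03,0.03,0.03,0.03,0.03]}' 60
python3 -m crank '{"slide":[[0,0,0.001],[0,0,0.002],[0,0,0.003],[0,0,0.003],[0,0,0.003],[0,0,0.003],[0,0,0.003],[0,0,0.003]],"roll":[0,0,0,0,0,0,0,0],"grip":[0.03,0.03,0.03,0.03,0.03,0.04,0.05,0.06]}' 60
python3 -m crank '{"slide":[[0,0,0],[0,0,0],[0,0,-0.03],[0,0,-0.06],[0,0,-0.1],[0.03,0,-0.14],[0.06,0,-0.15],[0.09,0,-0.15]],"roll":[0,0,0,0,0,0,0,0],"grip":[0.06,0.06,0.06,0.06,0.06,0.06,0.06,0.06]}' 60
python3 -m crank '{"slide":[[0,-0.04,0],[0,-0.08,0],[0,-0.12,0],[0,-0.16,0],[0,-0.2,0],[0,-0.24,0],[0,-0.26,0],[0,-0.26,0]],"roll":[0,0,0,0,0,0,0,0],"grip":[0.06,0.06,0.06,0.06,0.06,0.06,0.06,0.06]}' 60
python3 -c "
from m import *
t=get_image('top');save(t,'t25');p=get_image('scene');save(p,'s25')
a=caps(t,(235,150,320,235)); b=caps(p,(240,190,360,300))
for n in a: print(n,onz(t,[a[n][0][1]],.143).round(4),onz(p,[b[n][0][1]],.137).round(4))
for q in (t,p):
  for n in ('control_vial_center','white_vial_center','hold_handle'):
    print(n,[(round(k['confidence'],2),np.round(k['box'],1).tolist()) for k in silhouettes(n,q)[:1]])
f=cv2.resize(p['frame'][90:300,230:400],None,fx=2.8,fy=2.8,interpolation=2);cv2.imwrite('pics/s25z.png',f[:,:,::-1])
f=cv2.resize(t['frame'][130:290,110:350],None,fx=3.3,fy=3.3,interpolation=2);cv2.imwrite('pics/t25z.png',f[:,:,::-1])"
```

```text
time_s: 55.7
position: [0.5258, 0.0224, 0.1296]
tool_rot: [[-1.0, 0.006, -0.002], [0.006, 1.0, 0.0], [0.002, 0.0, -1.0]]
ft_force: [0.4, -0.2, -1.9]
grip_width: 0.0338
time_s: 56.5
position: [0.5265, 0.0223, 0.128]
tool_rot: [[-1.0, 0.006, 0.0], [0.006, 1.0, -0.0], [-0.001, -0.0, -1.0]]
ft_force: [0.1, 1.5, -0.1]
grip_width: 0.0596
time_s: 57.3
position: [0.4358, 0.0228, 0.2796]
tool_rot: [[-1.0, 0.006, 0.004], [0.006, 1.0, -0.001], [-0.004, -0.001, -1.0]]
ft_force: [0.4, -0.2, -0.3]
grip_width: 0.0601
time_s: 58.1
position: [0.4346, -0.2393, 0.2773]
tool_rot: [[-1.0, 0.009, -0.001], [0.009, 1.0, 0.0], [0.001, 0.0, -1.0]]
ft_force: [0.4, -0.1, 1.3]
grip_width: 0.0602
blue [[ 0.5738 -0.0229  0.143 ]] [[ 0.5739 -0.0239  0.137 ]]
yellow [[0.526  0.0243 0.143 ]] [[0.5255 0.0235 0.137 ]]
green [[0.5733 0.0677 0.143 ]] [[0.5735 0.0681 0.137 ]]
control_vial_center []
white_vial_center [(0.55, [300.5, 216.2, 7.7, 12.1])]
hold_handle [(0.7, [152.1, 213.2, 16.4, 63.0])]
control_vial_center [(0.76, [330.6, 142.2, 11.4, 21.7])]
white_vial_center [(0.89, [264.2, 255.6, 10.3, 26.5])]
hold_handle [(0.59, [336.6, 125.8, 52.5, 19.5])]
```

View pics/s25z.png

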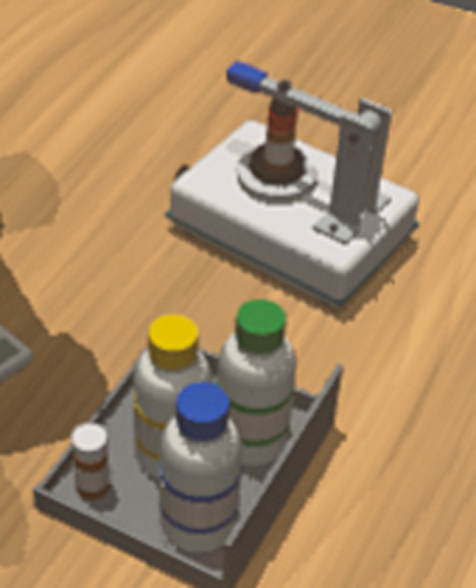

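View pics/t25z.png

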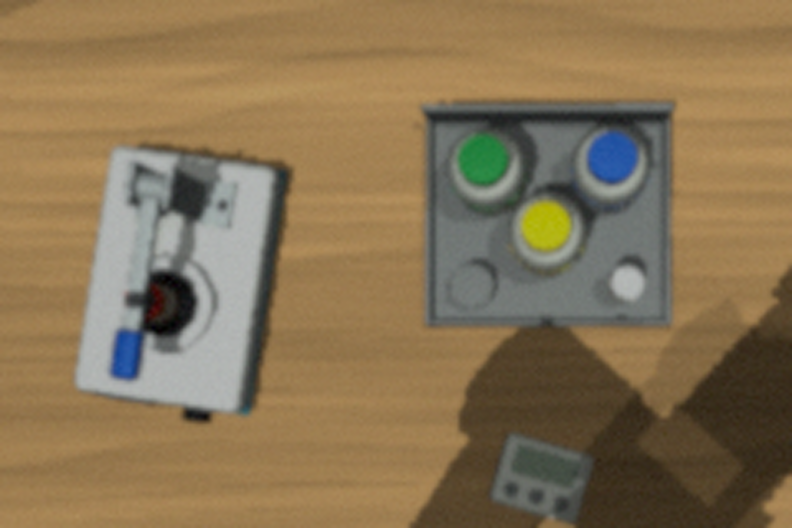

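The bottles sit within about 3.5 mm of their starts, and the white vial and mixer look right. One last check on the hold-down angle and vial position.

Run:
```python
from h import *
p=get_image('scene');t=get_image('top')
ex=np.array([.985,-.174,0]);ey=np.array([.174,.985,0]);c=np.array([.4775,.3097,.07])
hsv=cv2.cvtColor(p['frame'],cv2.COLOR_RGB2HSV);m=((hsv[...,0]>100)&(hsv[...,0]<130)&(hsv[...,1]>110)&(hsv[...,2]>40)).astype(np.uint8);k=np.zeros_like(m);k[100:130,300:335]=1;m*=k
uv=cv2.findNonZero(m).reshape(-1,2).mean(0);o,d=ray(p,[uv]);d=d[0];s=-((o-c)@ey)/(d@ey);X=o+s*d
print(uv,X.round(3),'angle',np.arctan2(X[2]-.15,.08-(X-c)@ex))
for a in (-.03,0,.05,.1):print(a,proj(p,[c+ex*(.08-.118*np.cos(a))+np.array([0,0,.08+.118*np.sin(a)])]).round(1))
print('white',onz(t,[[300.5,214]],.067))
print(np.abs(observe()['qvel']).max())
```

```text
[317.49019608 115.64705882] [0.44  0.316 0.151] angle 0.010425742906669165
-0.03 [[317.4 117.3]]
0 [[317.5 116.1]]
0.05 [[317.7 114. ]]
0.1 [[317.9 112. ]]
white [[ 0.49163701 -0.03690603  0.067     ]]
0.2158880935144453
```

```bash
python3 -c "
from h import *
print(close_job())"
```

```text
the job is handed in; nothing more can be done
None
```

I handed the job in at about 59 s of the 147 s allowed. `close_job` gives no verdict, so these are my own checks.

**What I did:**
- Moved the blue, yellow and green bottles by their caps into the side tray, and all three stood upright there.
- Pushed the hold-down arm back to about 2.1 rad, stood the red-capped vial in the cup, then brought the arm down until its foot pressed on the cap.
- Put green, blue and yellow back in the caddy in that order.

**Last checks:**
- **Bottles:** all three are upright and within about 3.5 mm of where they stood, going by the top and scene cameras.
- **Red vial:** it was upright in the cup and central to the eye when I released it. At the end the scene view still shows it upright, but I did not measure its offset from the cup centre again.
- **Hold-down arm:** about 0.01 rad by the scene camera. The force rose to 12.6 N when the foot seated.
- **White vial:** in place, within about 2 mm.
- **Robot:** clear of everything.

**Disagreements:**
- The first scene-camera estimate of the cup was several millimetres to 1 cm off the top and wrist views; I used those two.
- The network found no red vial in the final top view, where the arm partly covers it. It did find it in the scene view.
- Setting down green and the vial pressed with about 13 N and 17 N for a moment, without visible effect.

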